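# Lock the jam nuts on the paint-shaker mounts

## Task

Two or three vibration mounts for the paint shaker stand on the bench by their own weight, and their brass jam nuts are still loose. On every mount, fit the steel fork over the larger lower set nut, with its handle plate down between the mount's two lugs so that the set nut cannot turn, then turn the jam nut clockwise until you feel it come hard against its seat; the lower set nuts must keep their setting (within about 25 degrees). When all are locked, lay the fork flat in the middle of the cork mat, right way up, and leave everything else on the bench where it is.

Things in the scene. Friction and masses are not known exactly. Their poses are not given: they have to be found in the camera images.
- mount1: vibration mount, 7 kg, standing by its weight (absent in some starts): dark foot plate 103 x 66 mm, 6 mm thick. Origin near its middle at bench level, z up. On a vertical axis at x = +20 mm, from below: rubber puck, steel washer 68 mm wide (top 24 mm above bench), steel set nut, brass jam nut, stud 11 mm thick ending 68 mm above bench; at x = -38 mm a saddle block 22 mm long, top 24 mm above bench
- nut1 (a point): middle of that mount's brass hexagonal jam nut, 26 mm across flats and 18 mm tall (40 to 58 mm above the bench). It turns with the nut: two flats face its +y and -y. Grip it across two flats, the fingers opened to some 45 mm only, to stay clear of the fork's rib
- jam1 (a joint): turn of that jam nut relative to the set nut below, rad; grows clockwise seen from above (tightening); starts between 0.1 and 0.9; comes hard against its seat at 3.0. Thread friction about 0.12 N m, so it takes the set nut along unless that is held. Stays where it is left. Pressing it on its seat with 0.3 to 0.5 N m is enough
- set1 (a joint): turn of that mount's lower set nut (steel hexagon, 42 mm across flats, 24.5 to 38.5 mm above the bench) from its setting, rad, clockwise from above positive; starts at 0, where two flats face the mount's +y and -y. Friction about 0.04 N m only; free to turn either way. The fitted fork leaves it up to 0.15 rad of play
- mount2: vibration mount, 7 kg, standing by its weight (absent in some starts): dark foot plate 103 x 66 mm, 6 mm thick. Origin near its middle at bench level, z up. On a vertical axis at x = +20 mm, from below: rubber puck, steel washer 68 mm wide (top 24 mm above bench), steel set nut, brass jam nut, stud 11 mm thick ending 68 mm above bench; at x = -38 mm a saddle block 22 mm long, top 24 mm above bench
- nut2 (a point): middle of that mount's brass hexagonal jam nut, 26 mm across flats and 18 mm tall (40 to 58 mm above the bench). It turns with the nut: two flats face its +y and -y. Grip it across two flats, the fingers opened to some 45 mm only, to stay clear of the fork's rib
- jam2 (a joint): turn of that jam nut relative to the set nut below, rad; grows clockwise seen from above (tightening); starts between 0.1 and 0.9; comes hard against its seat at 3.0. Thread friction about 0.12 N m, so it takes the set nut along unless that is held. Stays where it is left. Pressing it on its seat with 0.3 to 0.5 N m is enough
- set2 (a joint): turn of that mount's lower set nut (steel hexagon, 42 mm across flats, 24.5 to 38.5 mm above the bench) from its setting, rad, clockwise from above positive; starts at 0, where two flats face the mount's +y and -y. Friction about 0.04 N m only; free to turn either way. The fitted fork leaves it up to 0.15 rad of play
- mount3: vibration mount, 7 kg, standing by its weight (absent in some starts): dark foot plate 103 x 66 mm, 6 mm thick. Origin near its middle at bench level, z up. On a vertical axis at x = +20 mm, from below: rubber puck, steel washer 68 mm wide (top 24 mm above bench), steel set nut, brass jam nut, stud 11 mm thick ending 68 mm above bench; at x = -38 mm a saddle block 22 mm long, top 24 mm above bench
- nut3 (a point): middle of that mount's brass hexagonal jam nut, 26 mm across flats and 18 mm tall (40 to 58 mm above the bench). It turns with the nut: two flats face its +y and -y. Grip it across two flats, the fingers opened to some 45 mm only, to stay clear of the fork's rib
- jam3 (a joint): turn of that jam nut relative to the set nut below, rad; grows clockwise seen from above (tightening); starts between 0.1 and 0.9; comes hard against its seat at 3.0. Thread friction about 0.12 N m, so it takes the set nut along unless that is held. Stays where it is left. Pressing it on its seat with 0.3 to 0.5 N m is enough
- set3 (a joint): turn of that mount's lower set nut (steel hexagon, 42 mm across flats, 24.5 to 38.5 mm above the bench) from its setting, rad, clockwise from above positive; starts at 0, where two flats face the mount's +y and -y. Friction about 0.04 N m only; free to turn either way. The fitted fork leaves it up to 0.15 rad of play
- fork: flat steel fork, 98 mm long, 0.16 kg, plate 8 mm thick, with black upright grip rib (20 mm in x, 16 mm in y, 8 to 36 mm above the underside). Origin: underside, below the rib; x to the open end, z up. Handle plate 36 mm wide, x = -20 to 16 mm; bridge 14 to 32 mm; two prongs 12 mm thick, rounded below, to x = 78 mm, 43.8 mm apart inside, 68 outside; middle of the jaw at x = 55 mm
- fit1 (a point): where the fork's origin comes when fitted on that mount: 35 mm from the mount's origin along its -x, 24 mm above the bench; axes as the mount's and the fork's. The fork goes straight down over the jam nut, its prongs onto the washer beside the set nut's +y and -y flats, its handle plate onto the saddle block between two lugs (9 mm tall, 40 mm apart in y) that keep it from turning
- fit2 (a point): where the fork's origin comes when fitted on that mount: 35 mm from the mount's origin along its -x, 24 mm above the bench; axes as the mount's and the fork's. The fork goes straight down over the jam nut, its prongs onto the washer beside the set nut's +y and -y flats, its handle plate onto the saddle block between two lugs (9 mm tall, 40 mm apart in y) that keep it from turning
- fit3 (a point): where the fork's origin comes when fitted on that mount: 35 mm from the mount's origin along its -x, 24 mm above the bench; axes as the mount's and the fork's. The fork goes straight down over the jam nut, its prongs onto the washer beside the set nut's +y and -y flats, its handle plate onto the saddle block between two lugs (9 mm tall, 40 mm apart in y) that keep it from turning
- fork_mid (a point): middle of the fork's outline, 29 mm from its origin along its x, at half its thickness
- mat: cork tool mat, 106 (x) x 80 (y) x 4 mm, fixed to the bench. Origin: middle of its underside, bench level
- cap: spray-gun air cap, grey, round, 27 mm wide, 16 mm tall; a bystander to leave alone; origin at its underside
- lid: round tin lid, 62 mm wide, 10 mm tall; a bystander to leave alone; origin at its underside
- jar_a: lidded jar, 62 mm wide, 78 mm tall; a bystander to leave alone; origin at its underside

How it is judged:
By the outcome, as a careful person would: the job done as asked, in the order asked, and still so for the second after the job is handed in, with the robot touching nothing.
Of mount1, mount2, mount3 only 2 to 3 are there at a start; the rules pass over those that are not, and their reading is None.
At some moment in a run one of fork may be knocked a few centimetres aside while the robot is not near it.
Once in a run the grip may slacken for a moment while it holds something.
It also fails if it takes over 210 s, if anything falls off the work surface, if the arm or the gripper's body presses on something with over 40 N, if the wrist force passes 120 N, or if a joint passes its speed limit or range.

## Robot

A 6-joint arm with a two-finger parallel gripper is mounted at the origin on the work surface; the furniture and walls round the work are solid. World frame = base frame: x ahead of the robot, y to its left, z up, the work surface at z = 0. Lengths are in m, angles in degrees, forces in N, time in s.
With the tool pointing down it reaches from about 0.4 to 0.825 m from the base axis. Payload 7 kg.
Tool frame: the origin (TCP) lies between the finger pads; the fingertips stand 19 mm ahead of it and the grasp point (between the pads) is the TCP (r.finger_overhang is the distance from the TCP to the fingertips, in m); z points along the fingers, y is the direction in which the jaws open and shut (so a half turn about z gives the same grasp; the last joint's range is limited). The gripper opens to 88 mm and grips with 3 to 60 N. Pads are 19 mm wide; open, the fingers measure 130 mm over their backs; the gripper's body (78 mm by 193 mm) begins 47 mm behind the grasp point.
Start: joints at [82.111, 20.546, 0.682, 0, -70.136, -16.507], TCP at [0.279, 0.615, 0.246] pointing down, gripper open.
Joint ranges: [-176.03, 176.03], [-82.01, 121.73], [-58.28, 71.71], [-173.87, 95.51], [-174.79, -0.11], [-173.66, 173.66]. Speed limits (degrees/s): [136.94, 136.94, 172.46, 180, 180, 180].

## Interface

Orientations are given as [roll, pitch, yaw] about the fixed x, y, z axes, in that order (R = Rz(yaw) Ry(pitch) Rx(roll)).
In Python, from plant import r, optics gives the robot as it stands. The module is installed in compiled form; this text tells all that it offers.
- The arm moves only by the tool step_arm, never from a script. Its argument "increments" is a list of rows, each an object of numbers: "tx", "ty", "tz": the shift along the world's x, y, z in mm; "ax", "ay", "az": the turn, a rotation vector about the world's x, y, z in degrees; "claw": the gripper command: -1 is shut, 1 is fully open, values between are in proportion. In form: [{"tx": .., "ty": .., "tz": .., "ax": .., "ay": .., "az": .., "claw": ..}, ...]. A call has 1 to 12 rows; each row shifts and turns the commanded pose from where the row before left it; what a row does not reach is not made up. A row lasts 1/10 s, in which the tool goes at most 50 mm and 8.59 degrees, less where a joint would pass 70% of its speed; a pose out of reach is approached as far as the arm can. A call with a gripper value outside its range is refused whole. The fingers move at their own pace and stop on an object; "newtons" is the grip in N (left out, the last holds). Time passes only in rows, so rows that do not move let the fingers close. It gives the time, the measured TCP pose, the force and the opening at its end, in the units of the state.
- r.get_state(): the state, without advancing time (a new reading comes with each control period).
- optics.capture(name): name is "side" or "top"; returns a dict with "image" (384x512x3 uint8, blue, green, red), "depth" (384x512 float32, m along the optical axis (not along the pixel's ray), 0 where there is no reading), "fx", "fy", "cx", "cy" (pixels), "R" (3x3) and "t" (3): a world point X has camera coordinates R X + t. Camera axes: x right, y down, z forward; pixel columns grow to the right and rows downward; lengths in m; the calibration is good to about 2 mm. A picture is of the moment at which its call begins.
- r.close_job(): hands the job in, once; it reports no verdict.
The state is a dict: "time_s": time; "joints": joint angles; "qd": joint speeds; "joint_torque": joint torques, N m; "tcp_pos": TCP position; "eef_rot": TCP orientation; "contact_force": force on the tool from outside, world axes, zero at the start; "moment": the same for the moment, N m; "gripper_width": finger opening in m.
Only numpy, scipy, OpenCV 4.12 (cv2) and the standard library are available. Lean on these libraries where they do the work, as an engineer would, in place of code of your own. Each camera call takes 0.05 s, during which the arm holds its last target. There are 200 camera calls.

## Working session

There is one attempt and no reset: what is moved stays moved. The work goes in short steps, Python scripts to look and compute and a tool call to move; the robot and the scene stay as the last step left them, time stands still between calls to the robot, and variables do not carry over. Pictures are saved under pics/ and viewed, about 12 in all and at most 16, crops included, and the job is handed in when it is done.

Besides the shell and the picture viewer there is one more tool, called by a JSON object that holds its "name" and its "arguments", one argument or row to a line. step_arm: Moves the arm, as the interface text tells. Its arguments: {"type":"object","properties":{"increments":{"type":"array","items":{"type":"object","properties":{"tx":{"type":"number"},"ty":{"type":"number"},"tz":{"type":"number"},"ax":{"type":"number"},"ay":{"type":"number"},"az":{"type":"number"},"claw":{"type":"number"}}}},"newtons":{"type":"number"}},"required":["increments"]}

```bash
mkdir -p pics; cat > h.py <<'E'
import numpy as np, cv2
from plant import r, optics
def cap(n,save=None):
    c=optics.capture(n)
    if save: cv2.imwrite('pics/'+save+'.png',c['image'])
    return c
def cloud(c):
    d=c['depth'];v,u=np.mgrid[:d.shape[0],:d.shape[1]]
    P=np.stack([(u-c['cx'])/c['fx']*d,(v-c['cy'])/c['fy']*d,d],-1)
    W=(P-c['t'])@c['R']; W[d==0]=np.nan
    return W
def ortho(c,x0,x1,y0,y1,z,s):
    "rectified view of plane z: columns = -y (left->right y1..y0), rows = x1..x0 downward; s px/m"
    h,w=int((x1-x0)*s),int((y1-y0)*s)
    i,j=np.mgrid[:h,:w]; X=np.stack([x1-i/s,y1-j/s,0*i+z],-1)
    p=X@c['R'].T+c['t']
    m=(p[...,:2]/p[...,2:]*[c['fx'],c['fy']]+[c['cx'],c['cy']]).astype(np.float32)
    return cv2.remap(c['image'],m,None,cv2.INTER_LINEAR)
E
python3 - <<'E'
from h import *
s=r.get_state();print(s)
for n in('top','side'):
    c=cap(n,n+'0');print(n,c['fx'],c['cx'],c['cy'],c['R'].round(3).tolist(),c['t'])
    W=cloud(c);print(np.nanmin(W,(0,1)),np.nanmax(W,(0,1)), -c['R'].T@c['t'])
a=cv2.imread('pics/top0.png');b=cv2.imread('pics/side0.png');cv2.imwrite('pics/both.png',cv2.resize(np.vstack([a,b]),(0,0),fx=.78,fy=.78))
E
```

```text
{'time_s': 0.0, 'joints': array([ 8.21081938e+01,  2.05903971e+01,  6.32766797e-01, -1.94800123e-02,
       -7.01359999e+01, -1.65060961e+01]), 'qd': array([ 0.11370027,  0.07508698, -0.01336613, -0.00656641,  0.07449374,
        0.0130652 ]), 'joint_torque': array([-7.85475295e-04, -5.82718956e+01,  2.93055832e+01,  6.99716449e+00,
        6.88796034e-03, -1.61645589e-04]), 'tcp_pos': array([0.27866672, 0.61427923, 0.24462875]), 'eef_rot': array([ 1.79905025e+02, -9.04668278e-03, -2.44045288e+01]), 'contact_force': array([-0.24080006,  0.5932395 , -0.04936431]), 'moment': array([-0.05218921, -0.0270076 , -0.05609731]), 'gripper_width': 0.08747764133673806}
top 459.3681649332284 249.56592515224474 199.6625607272563 [[-0.011, -1.0, -0.011], [-0.996, 0.012, -0.088], [0.088, 0.01, -0.996]] [0.33262616 0.43537451 0.94554136]
[ 0.05325062 -0.26965459 -0.06660638] [0.84301648 0.87162188 0.60207518] [0.35394946 0.31839602 0.98365815]
side 492.9103292308995 250.09155751194857 191.3699038192159 [[1.0, -0.002, 0.007], [0.001, -0.88, -0.476], [0.007, 0.476, -0.88]] [-0.41242353  0.30312509  1.01388758]
[-0.88039782 -0.17762464 -0.96313583] [0.93169072 1.72182241 0.74789607] [ 0.40511924 -0.21668328  1.038688  ]
```

View pics/top0.png

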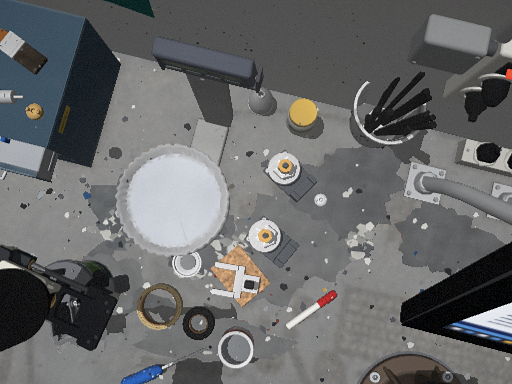

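View pics/side0.png

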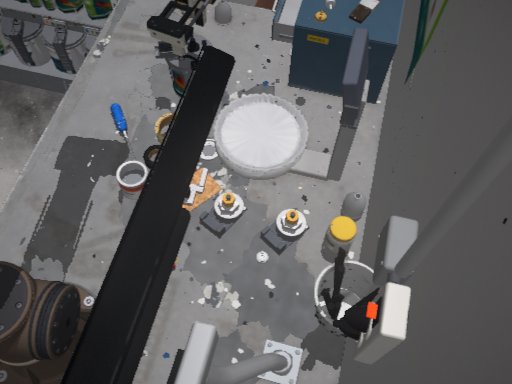

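The top view shows two mounts: A with its nut at (285,167) and saddle at (300,188), and B with its nut at (265,236) and saddle at (287,250). The fork lies on the cork mat, rib at about (250,284), with its prongs pointing left. The jar is at (302,113) and the cap at (320,200). In the side view both mounts are free of the arm.

```bash
python3 - <<'E'
from h import *
T=[]
for n in('top','side'):
    c=cap(n); W=cloud(c); im=c['image']
    hsv=cv2.cvtColor(im,cv2.COLOR_BGR2HSV)
    def px(u,v): return W[v,u].round(3)
    if n=='top':
        print('A',px(285,167),'Asad',px(302,188),'B',px(265,236),'Bsad',px(287,250),'rib',px(250,284),'bench',px(330,230))
        C={'A':W[167,285,:2],'B':W[236,265,:2],'F':W[284,250,:2]}
        lo=W[[170],[330]]
    for k in C:
        d=np.hypot(W[...,0]-C[k][0],W[...,1]-C[k][1])
        for a,b in((.05,.075),(.036,.048),(.02,.03),(.004,.012)):
            m=(d<(.022 if a==.05 else .09))&(W[...,2]>a)&(W[...,2]<b)
            if m.sum()>3:print(n,k,a,b,m.sum(),W[m].mean(0).round(4),np.ptp(W[m][:,:2],axis=0).round(3))
    o=[cv2.resize(ortho(c,*(C[k][0]-.09,C[k][0]+.09,C[k][1]-.09,C[k][1]+.09),z,1400),None,fx=1,fy=1) for k,z in(('A',.024),('B',.024),('F',.012))]
    print({k:C[k].round(4) for k in C}); T.append(np.hstack(o))
cv2.imwrite('pics/o1.png',np.vstack(T))
E
```

```text
A [nan nan nan] Asad [0.462 0.217 0.023] B [0.362 0.297 0.066] Bsad [0.333 0.251 0.025] rib [0.266 0.328 0.041] bench [0.374 0.157 0.001]
top B 0.05 0.075 150 [0.364  0.2982 0.0598] [0.028 0.026]
top B 0.036 0.048 180 [0.3647 0.2987 0.0382] [0.045 0.08 ]
top B 0.02 0.03 672 [0.3516 0.2848 0.0232] [0.104 0.155]
top B 0.004 0.012 517 [0.3275 0.3092 0.0061] [0.163 0.176]
top F 0.036 0.048 104 [0.2927 0.3222 0.0386] [0.097 0.052]
top F 0.02 0.03 229 [0.3302 0.2916 0.0234] [0.085 0.106]
top F 0.004 0.012 861 [0.284  0.3393 0.0072] [0.144 0.17 ]Traceback (most recent call last):
  File "<stdin>", line 16, in <module>
  File "h.py", line 14, in ortho
    h,w=int((x1-x0)*s),int((y1-y0)*s)
        ~~~^^^^^^^^^^^
ValueError: cannot convert float NaN to integer
```

```bash
python3 - <<'E'
from h import *
T=[]
C={'A':np.array([.505,.25]),'B':np.array([.364,.298]),'F':np.array([.28,.335])}
for n in('top','side'):
    c=cap(n); W=cloud(c)
    np.savez('c_'+n,W=W,**{k:c[k] for k in c})
    T.append(np.hstack([ortho(c,C[k][0]-.075,C[k][0]+.075,C[k][1]-.09,C[k][1]+.09,z,1450) for k,z in(('A',.024),('B',.024),('F',.012))]))
cv2.imwrite('pics/o1.png',np.vstack(T))
E
```

```text
(no output)
```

View pics/o1.png

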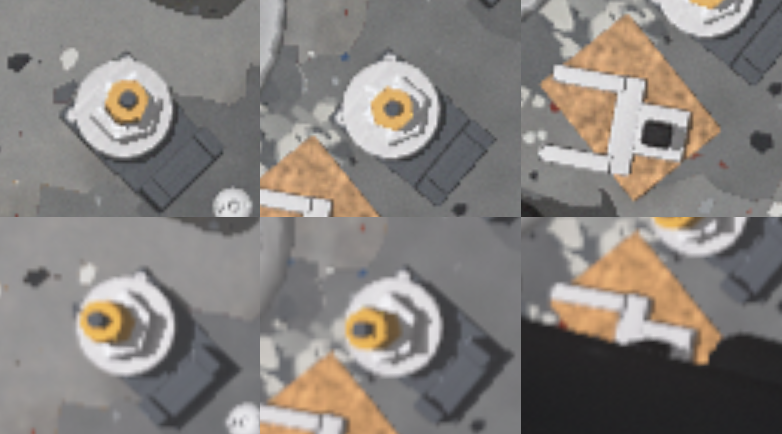

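```bash
cat > fit.py <<'E'
from h import *
from scipy.optimize import minimize
def hexin(x,y,af,a=0):
    return np.max([np.abs(x*np.cos(t)+y*np.sin(t)) for t in np.radians([30+a,90+a,150+a])],0)<af/2
def hm(x,y):   # mount heights in mm, local
    h=np.where((np.abs(x+.0)<51.5)&(np.abs(y)<33),6.,0.)
    h[(np.abs(x+38)<11)&(np.abs(y)<20)]=24
    h[(np.abs(x+38)<11)&(np.abs(y)>20)&(np.abs(y)<25)]=33
    X=x-20;R=np.hypot(X,y)
    h[R<34]=24; h[hexin(X,y,42)]=38.5; h[R<13.8]=58; h[R<5.5]=68
    return h
def hf(x,y):
    h=np.full(x.shape,np.nan)
    h[(x>-20)&(x<16)&(np.abs(y)<18)]=8; h[(x>=14)&(x<32)&(np.abs(y)<34)]=8
    h[(x>=32)&(x<78)&(np.abs(y)<34)&(np.abs(y)>21.9)]=8; h[(np.abs(x)<10)&(np.abs(y)<8)]=36
    return h
def fit(W,p0,model,rad,z0=0,bg=None,tr=6,ctr=0,yaw=None):
    # depth fit; p=(x,y mm,yaw deg) ; returns pose
    P=W.reshape(-1,3)*1000; P=P[np.isfinite(P[:,0])]
    def cost(p):
        a=np.radians(p[2]); d=P[:,:2]-p[:2]
        x=d[:,0]*np.cos(a)+d[:,1]*np.sin(a); y=-d[:,0]*np.sin(a)+d[:,1]*np.cos(a)
        m=(np.hypot(x-ctr,y)<rad); h=model(x[m],y[m])+z0; h[np.isnan(h)]=bg if bg is not None else 0
        return np.minimum(np.abs(P[m,2]-h),tr).mean()
    best=None
    for k in range(6):
        q=np.array(p0)+(np.random.RandomState(k).randn(3)*[3,3,4] if k else 0)
        s=minimize(cost,q,method='Nelder-Mead',options=dict(initial_simplex=q+np.vstack([np.zeros(3),np.diag([4,4,6])]),xatol=.05,fatol=1e-4))
        if best is None or s.fun<best.fun:best=s
    return best.x,best.fun
E
python3 - <<'E'
from fit import *
for n in('top','side'):
    W=np.load('c_'+n+'.npz')['W']
    for k,p in (('A',(492,233,45)),('B',(350,284,50))):
        print(n,k,*fit(W,p,hm,75))
    print(n,'F',*fit(W,(266,328,105),hf,65,z0=4,bg=4,ctr=29))
c=np.load('c_top.npz');hsv=cv2.cvtColor(c['image'],cv2.COLOR_BGR2HSV);W=c['W']
m=(hsv[...,0]>5)&(hsv[...,0]<20)&(hsv[...,1]>80)&(np.hypot(W[...,0]-.29,W[...,1]-.345)<.075)&(W[...,2]<.012)
n,l,s,ce=cv2.connectedComponentsWithStats(m.astype(np.uint8));
print(cv2.minAreaRect((W[m][:,:2]*1000).astype(np.float32)),m.sum(),np.median(W[m][:,2]))
E
```

```text
top A [492.26991835 241.04085401  43.97733212] 1.8084039737494175
top B [351.33783798 282.90489077  50.26688787] 1.709827408071495
top F [264.25728075 331.36823796  79.60363658] 2.686474431493083
side A [491.77024443 240.12780966  43.71898112] 2.2353702331529175
side B [351.60638773 281.11171254  50.49231231] 2.5959458736906558
side F [264.15389866 329.3869227   79.66911064] 2.3463536404907632
((280.2048034667969, 349.64544677734375), (106.43820190429688, 79.14646911621094), 39.027339935302734) 1142 0.0030046313699619927
```

{"name": "step_arm", "arguments": {
  "increments": [
    {"ty": -28, "az": -7.6, "claw": 0.2},
    {"ty": -28, "az": -7.6},
    {"ty": -28, "az": -7.6},
    {"ty": -28, "az": -7.6},
    {"ty": -28, "az": -7.6, "tz": -10},
    {"ty": -28, "az": -7.6, "tz": -20},
    {"ty": -28, "az": -7.6, "tz": -20},
    {"ty": -28, "az": -7.6, "tz": -20, "tx": -5},
    {"ty": -28, "az": -7.6, "tz": -20, "tx": -5},
    {"ty": -32, "az": -7.6, "tz": -20, "tx": -5},
    {},
    {}
  ]
}}

```text
$.increments[0]: bad value
```

```bash
python3 - <<'E'
from fit import *
c=cap('top');W=cloud(c);print('F',*fit(W,(264,330,80),hf,65,z0=4,bg=4,ctr=29))
for i in range(2):
    s=r.get_state();print(s['tcp_pos'],s['eef_rot'],s['joints'].round(1));cap('side')
E
```

```text
F [264.10052316 331.52749945  79.36260293] 2.642682237907178
[0.2787394  0.61458623 0.24522857] [ 1.79967070e+02 -4.00315889e-03 -2.43967843e+01] [ 82.1  20.6   0.7  -0.  -70.1 -16.5]
[0.27878858 0.61460434 0.24533199] [ 1.79975760e+02 -2.28699055e-03 -2.43989495e+01] [ 82.1  20.6   0.7  -0.  -70.1 -16.5]
```

{"name": "step_arm", "arguments": {
  "increments": [
    {"tx": 0, "ty": -28, "tz": 0, "ax": 0, "ay": 0, "az": -7.6, "claw": 0.2},
    {"tx": 0, "ty": -28, "tz": 0, "ax": 0, "ay": 0, "az": -7.6, "claw": 0.2},
    {"tx": 0, "ty": -28, "tz": 0, "ax": 0, "ay": 0, "az": -7.6, "claw": 0.2},
    {"tx": 0, "ty": -28, "tz": 0, "ax": 0, "ay": 0, "az": -7.6, "claw": 0.2},
    {"tx": 0, "ty": -28, "tz": -10, "ax": 0, "ay": 0, "az": -7.6, "claw": 0.2},
    {"tx": 0, "ty": -28, "tz": -20, "ax": 0, "ay": 0, "az": -7.6, "claw": 0.2},
    {"tx": 0, "ty": -28, "tz": -20, "ax": 0, "ay": 0, "az": -7.6, "claw": 0.2},
    {"tx": -5, "ty": -28, "tz": -20, "ax": 0, "ay": 0, "az": -7.6, "claw": 0.2},
    {"tx": -5, "ty": -28, "tz": -20, "ax": 0, "ay": 0, "az": -7.6, "claw": 0.2},
    {"tx": -5, "ty": -32, "tz": -20, "ax": 0, "ay": 0, "az": -7.6, "claw": 0.2},
    {"tx": 0, "ty": 0, "tz": 0, "ax": 0, "ay": 0, "az": 0, "claw": 0.2},
    {"tx": 0, "ty": 0, "tz": 0, "ax": 0, "ay": 0, "az": 0, "claw": 0.2}
  ]
}}

```text
time_s: 1.6
tcp_pos: [0.2639, 0.3304, 0.1358]
eef_rot: [-180.0, 0.0, -100.3]
contact_force: [0.6, 0.3, 0.2]
gripper_width: 0.0529
```

```bash
python3 - <<'E'
from fit import *
s=r.get_state();print(s['time_s'],s['tcp_pos'],s['eef_rot'],s['joints'].round(1),s['gripper_width'])
c=cap('top','t2');W=cloud(c);print('F',*fit(W,(264,330,80),hf,65,z0=4,bg=4,ctr=29))
c=cap('side','s2');
for n in'ts':pass
a,b=cv2.imread('pics/t2.png'),cv2.imread('pics/s2.png')
cv2.imwrite('pics/v2.png',np.vstack([a[100:380,100:500],b[100:340,100:500]]))
E
```

```text
1.6 [0.26390215 0.33035832 0.1358248 ] [-1.79986108e+02  2.29489388e-02 -1.00348220e+02] [ 78.4   2.6 -38.5   0.  -48.8 -88.7] 0.052869728595003
F [240.75651477 433.16302401  23.05490969] 4.29668594165726
```

View pics/v2.png

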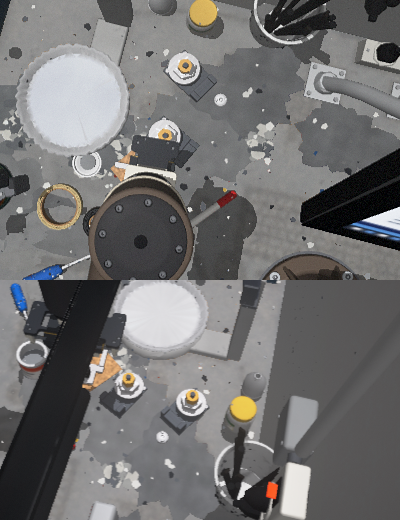

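The arm hides the mat now, but the mounts and jar are unmoved. The TCP is over the rib, so I go down and grip.

{"name": "step_arm", "arguments": {
  "increments": [
    {"tx": 0, "ty": 0, "tz": -30, "ax": 0, "ay": 0, "az": 0, "claw": 0.0},
    {"tx": 0, "ty": 0, "tz": -30, "ax": 0, "ay": 0, "az": 0, "claw": 0.0},
    {"tx": 0, "ty": 0, "tz": -20, "ax": 0, "ay": 0, "az": 0, "claw": 0.0},
    {"tx": 0, "ty": 0, "tz": -12, "ax": 0, "ay": 0, "az": 0, "claw": 0.0},
    {"tx": 0, "ty": 0, "tz": -7, "ax": 0, "ay": 0, "az": 0, "claw": 0.0},
    {"tx": 0, "ty": 0, "tz": 0, "ax": 0, "ay": 0, "az": 0, "claw": -1},
    {"tx": 0, "ty": 0, "tz": 0, "ax": 0, "ay": 0, "az": 0, "claw": -1},
    {"tx": 0, "ty": 0, "tz": 0, "ax": 0, "ay": 0, "az": 0, "claw": -1},
    {"tx": 0, "ty": 0, "tz": 0, "ax": 0, "ay": 0, "az": 0, "claw": -1},
    {"tx": 0, "ty": 0, "tz": 0, "ax": 0, "ay": 0, "az": 0, "claw": -1},
    {"tx": 0, "ty": 0, "tz": 0, "ax": 0, "ay": 0, "az": 0, "claw": -1},
    {"tx": 0, "ty": 0, "tz": 0, "ax": 0, "ay": 0, "az": 0, "claw": -1}
  ],
  "newtons": 40
}}

```text
time_s: 2.9
tcp_pos: [0.264, 0.3312, 0.0372]
eef_rot: [-180.0, 0.1, -100.4]
contact_force: [-0.7, -1.4, 6.2]
gripper_width: 0.0158
```

{"name": "step_arm", "arguments": {
  "increments": [
    {"tx": 0, "ty": 0, "tz": 20, "ax": 0, "ay": 0, "az": 0, "claw": -1},
    {"tx": 0, "ty": 0, "tz": 40, "ax": 0, "ay": 0, "az": 0, "claw": -1},
    {"tx": 0, "ty": 0, "tz": 40, "ax": 0, "ay": 0, "az": 0, "claw": -1},
    {"tx": 13, "ty": -15, "tz": 5, "ax": 0, "ay": 0, "az": -6, "claw": -1},
    {"tx": 13, "ty": -15, "tz": 0, "ax": 0, "ay": 0, "az": -6, "claw": -1},
    {"tx": 13, "ty": -15, "tz": 0, "ax": 0, "ay": 0, "az": -6, "claw": -1},
    {"tx": 13, "ty": -15, "tz": 0, "ax": 0, "ay": 0, "az": -6, "claw": -1},
    {"tx": 13, "ty": -16, "tz": 0, "ax": 0, "ay": 0, "az": -5.3, "claw": -1},
    {"tx": 0, "ty": 0, "tz": 0, "ax": 0, "ay": 0, "az": 0, "claw": -1},
    {"tx": 0, "ty": 0, "tz": 0, "ax": 0, "ay": 0, "az": 0, "claw": -1}
  ]
}}

```text
time_s: 3.9
tcp_pos: [0.3288, 0.2542, 0.1415]
eef_rot: [180.0, -0.0, -129.7]
contact_force: [0.1, -0.3, -0.8]
gripper_width: 0.0159
```

```bash
python3 - <<'E'
from fit import *
s=r.get_state();print(s['time_s'],s['tcp_pos'],s['eef_rot'],s['joints'].round(1),s['gripper_width'])
o=[]
for n in('top','side'):
    c=cap(n);W=cloud(c);np.savez('d_'+n,W=W,**{k:c[k] for k in c})
    u=c['R']@np.array([.345,.275,.11])+c['t'];u=(u[:2]/u[2]*c['fx']+[c['cx'],c['cy']]).astype(int);print(u)
    x,y=max(0,u[0]-75),max(0,u[1]-60); o.append(cv2.resize(c['image'][y:y+120,x:x+150],(600,480)[:2] if 0 else (375,300)))
cv2.imwrite('pics/v3.png',np.hstack(o))
E
```

```text
3.9 [0.32881247 0.25423817 0.14147361] [ 1.79988985e+02 -1.00579000e-02 -1.29719250e+02] [  65.2    1.4  -38.8   -0.   -49.7 -104.9] 0.015873385992476
[277 244]
[218 195]
```

View pics/v3.png

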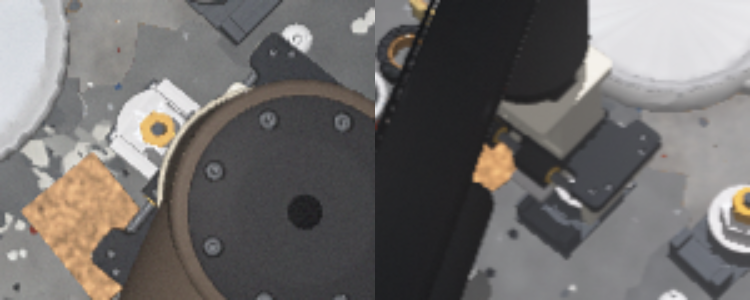

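```bash
cat > rel.py <<'E'
from fit import *
def rel(W,tcp,yaw,top):
    P=W.reshape(-1,3)*1000;a=np.radians(yaw);d=P-np.array(tcp)
    x=d[:,0]*np.cos(a)+d[:,1]*np.sin(a);y=-d[:,0]*np.sin(a)+d[:,1]*np.cos(a);z=P[:,2]
    m=(np.abs(z-top)<4.5)&(x>48)&(x<85)&(np.abs(y)<42)
    for sg in(1,-1):
        k=m&(y*sg>0)
        if k.sum()<5:print('prong',sg,k.sum());continue
        q=np.round(x[k]/4)*4
        print('prong',sg,k.sum(),'y5/50/95',np.percentile(y[k],[2,50,98]).round(1),'xmax',np.percentile(x[k],[50,99]).round(1),'z',np.median(z[k]).round(1), 'slope deg',np.degrees(np.polyfit(x[k],y[k],1)[0]).round(1))
E
python3 - <<'E'
from rel import *
W=np.load('d_top.npz')['W'];rel(W,(328.8,254.2,0),50.3,116.5)
print(fit(W,(351.4,282.5,50),hm,20,ctr=20))
E
```

```text
prong 1 88 y5/50/95 [24.1 29.9 35.2] xmax [62.7 76.6] z 118.9 slope deg 0.0
prong -1 90 y5/50/95 [-31.5 -25.8 -20.1] xmax [62.4 76.6] z 118.8 slope deg -0.0
(array([353.14951063, 283.15231133,  53.29379056]), np.float64(4.494709622970923))
```

In the top crop the prongs straddle nut B, and the fork appears about 1 mm off laterally and about 1.5 mm short. I correct that and go down to just above the set nut.

{"name": "step_arm", "arguments": {
  "increments": [
    {"tx": 1.8, "ty": 0.5, "tz": -10, "ax": 0, "ay": 0, "az": 0, "claw": -1},
    {"tx": 0, "ty": 0, "tz": -20, "ax": 0, "ay": 0, "az": 0, "claw": -1},
    {"tx": 0, "ty": 0, "tz": -20, "ax": 0, "ay": 0, "az": 0, "claw": -1},
    {"tx": 0, "ty": 0, "tz": -10, "ax": 0, "ay": 0, "az": 0, "claw": -1},
    {"tx": 0, "ty": 0, "tz": -6, "ax": 0, "ay": 0, "az": 0, "claw": -1},
    {"tx": 0, "ty": 0, "tz": 0, "ax": 0, "ay": 0, "az": 0, "claw": -1},
    {"tx": 0, "ty": 0, "tz": 0, "ax": 0, "ay": 0, "az": 0, "claw": -1}
  ]
}}

```text
time_s: 4.7
tcp_pos: [0.3308, 0.2556, 0.0759]
eef_rot: [-180.0, 0.0, -129.7]
contact_force: [-0.5, 0.3, -1.5]
gripper_width: 0.016
```

```bash
python3 - <<'E'
from rel import *
s=r.get_state();p=s['tcp_pos']*1000;yaw=s['eef_rot'][2]+180
print(p,yaw,s['contact_force'])
W=cloud(cap('top'));rel(W,p,yaw,p[2]-25.2+2.4)
P=W.reshape(-1,3)*1000;m=(np.abs(P[:,2]-58.5)<4)&(np.hypot(P[:,0]-364,P[:,1]-298)<18);d=P[m]-p;a=np.radians(yaw)
x=d[:,0]*np.cos(a)+d[:,1]*np.sin(a);y=-d[:,0]*np.sin(a)+d[:,1]*np.cos(a)
print('nut top: x',np.percentile(x,[2,50,98]),'y',np.percentile(y,[2,50,98]),m.sum())
W0=np.load('c_top.npz')['W'];rel_=W0.reshape(-1,3)*1000
print(fit(W0,(351.3,282.9,50.3),hm,36,ctr=20))
E
```

```text
[330.77107743 255.60565542  75.89445325] 50.331340607529 [-0.54858172  0.34812262 -1.45029069]
prong 1 104 y5/50/95 [ 7.  28.3 35.1] xmax [61.2 76.7] z 54.1 slope deg 11.1
prong -1 95 y5/50/95 [-31.4 -24.9  -3. ] xmax [61.8 76.4] z 53.8 slope deg -5.3
nut top: x [45.73744464 56.32995165 66.10786229] y [-11.21048112   2.84886442  14.47580224] 101
(array([351.27001495, 282.99681419,  49.76993481]), np.float64(1.4894853932468042))
```

{"name": "step_arm", "arguments": {
  "increments": [
    {"tx": 0, "ty": 0, "tz": -5, "ax": 0, "ay": 0, "az": 0, "claw": -1},
    {"tx": 0, "ty": 0, "tz": -4, "ax": 0, "ay": 0, "az": 0, "claw": -1},
    {"tx": 0, "ty": 0, "tz": -3, "ax": 0, "ay": 0, "az": 0, "claw": -1},
    {"tx": 0, "ty": 0, "tz": 0, "ax": 0, "ay": 0, "az": 0, "claw": -1}
  ]
}}

```text
time_s: 5.15
tcp_pos: [0.3301, 0.254, 0.0639]
eef_rot: [-180.0, -0.1, -129.7]
contact_force: [-6.7, -6.1, 15.7]
gripper_width: 0.0156
```

{"name": "step_arm", "arguments": {
  "increments": [
    {"tx": -1.3, "ty": -1.5, "tz": 2, "ax": 0, "ay": 0, "az": 0, "claw": -1},
    {"tx": 0, "ty": 0, "tz": 0, "ax": 0, "ay": 0, "az": 0, "claw": -1},
    {"tx": 0, "ty": 0, "tz": -2, "ax": 0, "ay": 0, "az": 0, "claw": -1},
    {"tx": 0, "ty": 0, "tz": -2, "ax": 0, "ay": 0, "az": 0, "claw": -1},
    {"tx": 0, "ty": 0, "tz": 0, "ax": 0, "ay": 0, "az": 0, "claw": -1}
  ]
}}

```text
time_s: 5.65
tcp_pos: [0.3293, 0.2535, 0.062]
eef_rot: [-180.0, -0.0, -129.7]
contact_force: [-4.8, -4.0, 14.6]
gripper_width: 0.0152
```

{"name": "step_arm", "arguments": {
  "increments": [
    {"tx": -1.0, "ty": -1.2, "tz": 2, "ax": 0, "ay": 0, "az": 0, "claw": -1},
    {"tx": 0, "ty": 0, "tz": 0, "ax": 0, "ay": 0, "az": 0, "claw": -1}
  ]
}}

```text
time_s: 5.85
tcp_pos: [0.3283, 0.2525, 0.0636]
eef_rot: [180.0, 0.0, -129.7]
contact_force: [0.7, -0.6, -1.7]
gripper_width: 0.0155
```

{"name": "step_arm", "arguments": {
  "increments": [
    {"tx": 0, "ty": 0, "tz": -2, "ax": 0, "ay": 0, "az": 0, "claw": -1},
    {"tx": 0, "ty": 0, "tz": -2, "ax": 0, "ay": 0, "az": 0, "claw": -1},
    {"tx": 0, "ty": 0, "tz": 0, "ax": 0, "ay": 0, "az": 0, "claw": -1}
  ]
}}

```text
time_s: 6.15
tcp_pos: [0.328, 0.2521, 0.059]
eef_rot: [-180.0, -0.1, -129.7]
contact_force: [-0.0, -0.2, -2.1]
gripper_width: 0.0157
```

```bash
python3 - <<'E'
from rel import *
s=r.get_state();p=s['tcp_pos']*1000;yaw=s['eef_rot'][2]+180
print(p,yaw,s['contact_force'],s['moment'],s['gripper_width'])
o=[]
for n in('top','side'):
    c=cap(n);W=cloud(c)
    u=c['R']@np.array([.35,.28,.04])+c['t'];u=(u[:2]/u[2]*c['fx']+[c['cx'],c['cy']]).astype(int)
    x,y=u[0]-50,u[1]-40;o.append(cv2.resize(c['image'][y:y+80,x:x+100],None,fx=4,fy=4,interpolation=cv2.INTER_CUBIC))
    rel(W,p,yaw,p[2]-25+(2.4 if n=='top' else 0))
cv2.imwrite('pics/v4.png',np.hstack(o))
E
```

```text
[328.04296642 252.06281786  58.95115696] 50.29214515250473 [-0.02653261 -0.16197626 -2.08322657] [-0.09238138  0.07563094 -0.00878688] 0.015742073308614303
prong 1 80 y5/50/95 [ 1.1 15.8 22.5] xmax [67.8 81.5] z 37.4 slope deg -26.3
prong -1 66 y5/50/95 [-19.1 -13.2  -0.7] xmax [67.4 79.1] z 37.2 slope deg 21.9
prong 1 1
prong -1 4
```

View pics/v4.png

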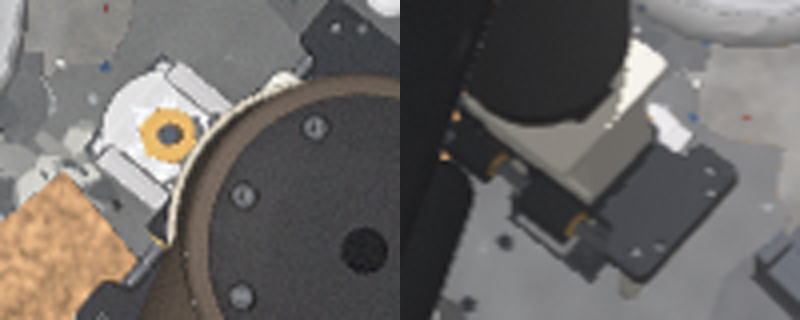

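The top crop shows the prongs down beside the set nut, and the force is free. I push down until it seats.

{"name": "step_arm", "arguments": {
  "increments": [
    {"tx": 0, "ty": 0, "tz": -1, "ax": 0, "ay": 0, "az": 0, "claw": -1},
    {"tx": 0, "ty": 0, "tz": -1, "ax": 0, "ay": 0, "az": 0, "claw": -1},
    {"tx": 0, "ty": 0, "tz": 0, "ax": 0, "ay": 0, "az": 0, "claw": -1}
  ]
}}

```text
time_s: 6.55
tcp_pos: [0.3283, 0.2524, 0.0583]
eef_rot: [-180.0, -0.0, -129.7]
contact_force: [-4.3, -3.2, 14.6]
gripper_width: 0.0158
```

```bash
cat > seat.py <<'E'
from rel import *
def seat(cx,cy,yaw):
    for n in('top','side'):
        W=cloud(cap(n));P=W.reshape(-1,3)*1000;d=P-np.array([cx,cy,0]);a=np.radians(yaw)
        x=d[:,0]*np.cos(a)+d[:,1]*np.sin(a);y=-d[:,0]*np.sin(a)+d[:,1]*np.cos(a);z=P[:,2]
        for nm,m in (('prong+',(x>45)&(x<80)&(np.abs(y-29)<4.5)),('prong-',(x>45)&(x<80)&(np.abs(y+27)<4.5)),('handle',(x>-20)&(x<-11)&(np.abs(y)<15)),('rib',(np.abs(x)<7)&(np.abs(y)<5)),('washer',(x>76)&(x<86)&(np.abs(y)<12))):
            print(n,nm,m.sum(),np.percentile(z[m],[10,30,50,70,90]).round(1) if m.sum()>3 else '')
E
python3 -c "
from seat import *
s=r.get_state();print(s['contact_force'],s['moment']);seat(328.3,252.4,50.3)"
```

```text
[-4.30338641 -3.2175337  14.62465903] [-1.37433081  1.93983105 -0.04317709]
top prong+ 80 [46.1 48.5 50.2 51.2 53.5]
top prong- 75 [46.7 48.5 50.1 51.5 53.4]
top handle 231 [479.7 480.5 480.9 481.3 482. ]
top rib 122 [480.2 480.8 481.2 481.7 482.2]
top washer 56 [21.7 22.3 24.2 31.1 39.3]
side prong+ 0 
side prong- 21 [50.6 52.5 54.3 54.8 57.1]
side handle 110 [4.000e-01 3.500e+00 3.020e+01 1.157e+02 4.831e+02]
side rib 0 
side washer 15 [23.6 25.  25.7 27.8 38.7]
```

```bash
python3 - <<'E'
from seat import *
W=cloud(cap('top'));P=W.reshape(-1,3)*1000;a=np.radians(50.3);d=P-np.array([328.3,252.4,0])
x=d[:,0]*np.cos(a)+d[:,1]*np.sin(a);y=-d[:,0]*np.sin(a)+d[:,1]*np.cos(a);z=P[:,2]
for sg in(1,-1):
    for x0 in range(32,88,6):
        m=(x>x0)&(x<=x0+6)&(y*sg>14)&(y*sg<42)&(z>42)
        if m.sum()>3:print(sg,x0,m.sum(),np.median(z[m]).round(1),'y',np.percentile(y[m],[3,97]).round(1))
m=(z>56)&(z<75)&(np.hypot(x-55,y-1)<22);print(m.sum(),x[m].mean(),y[m].mean(),np.ptp(x[m]),np.ptp(y[m]))
E
```

```text
1 32 161 477.3 y [14.8 41.1]
1 38 168 464.1 y [15.1 39.2]
1 44 88 400.2 y [14.5 33.2]
1 50 20 47.5 y [15.9 34.8]
1 56 20 49.8 y [14.8 34.9]
1 62 17 51.2 y [24.3 34.4]
1 68 16 51.1 y [25.2 35.3]
1 74 13 53.5 y [24.6 34.1]
-1 32 97 477.6 y [-33.8 -14.6]
-1 38 81 476.7 y [-39.4 -14.5]
-1 44 43 370.3 y [-30.2 -14.3]
-1 50 17 48.6 y [-30.8 -20.4]
-1 56 18 49.6 y [-31.2 -20.5]
-1 62 18 51.5 y [-31.1 -20.2]
-1 68 17 52.0 y [-31.1 -20.3]
-1 74 15 52.1 y [-30.9 -20.5]
139 58.027492327944216 1.6878452035745473 25.937451447342184 26.937640869326867
```

The fork has pitched about 11° nose-up in the grip, though it is laterally centred (1.9 against 1.7 mm). I release it gently so it can settle onto the saddle and washer.

{"name": "step_arm", "arguments": {
  "increments": [
    {"tx": 0, "ty": 0, "tz": 1, "ax": 0, "ay": 0, "az": 0, "claw": -0.5},
    {"tx": 0, "ty": 0, "tz": 0, "ax": 0, "ay": 0, "az": 0, "claw": -0.4},
    {"tx": 0, "ty": 0, "tz": 0, "ax": 0, "ay": 0, "az": 0, "claw": -0.4},
    {"tx": 0, "ty": 0, "tz": 0, "ax": 0, "ay": 0, "az": 0, "claw": -0.4}
  ]
}}

```text
time_s: 7.1
tcp_pos: [0.3284, 0.2527, 0.0585]
eef_rot: [180.0, 0.0, -129.7]
contact_force: [-0.0, -0.8, -0.1]
gripper_width: 0.0261
```

```bash
cat > chk.py <<'E'
from seat import *
import sys
def chk(px,py,yaw,lo=26,img=None):
    c=cap('top',img)
    W=cloud(c);P=W.reshape(-1,3)*1000;a=np.radians(yaw);d=P-np.array([px,py,0])
    x=d[:,0]*np.cos(a)+d[:,1]*np.sin(a);y=-d[:,0]*np.sin(a)+d[:,1]*np.cos(a);z=P[:,2]
    for sg in(1,-1):
        for x0 in range(44,88,6):
            m=(x>x0)&(x<=x0+6)&(y*sg>18)&(y*sg<42)&(z>lo)&(z<130)
            if m.sum()>3:print(sg,x0,m.sum(),np.percentile(z[m],[20,50,80]).round(1),'y',np.percentile(y[m],[3,97]).round(1))
    m=(z>56)&(z<75)&(np.hypot(x-57,y-1)<18);print('nut',m.sum(),x[m].mean(),y[m].mean())
E
python3 - <<'E'
from chk import *
s=r.get_state();print(s['tcp_pos'],s['contact_force'],s['gripper_width']);chk(328.3,252.4,50.3)
E
```

```text
[0.32840045 0.25267381 0.05852709] [-0.00296787 -0.80496378 -0.09933785] 0.026070341859118426
1 44 22 [34.7 35.9 37.6] y [19.  34.9]
1 50 24 [33.6 35.2 36.3] y [18.5 34.7]
1 56 22 [34.5 35.6 37.2] y [19.1 35.1]
1 62 23 [33.8 35.3 37.6] y [18.6 34.5]
1 68 21 [33.4 34.8 36.3] y [18.9 35.2]
1 74 16 [34.  34.8 35.8] y [24.7 34.7]
-1 44 15 [33.4 34.8 36.6] y [-30.9 -19.9]
-1 50 19 [33.2 35.  36.2] y [-31.3 -19.3]
-1 56 19 [33.3 34.4 35.3] y [-30.8 -18.7]
-1 62 17 [34.1 35.5 36.8] y [-31.4 -18.7]
-1 68 18 [34.4 35.  36.5] y [-30.4 -19.3]
-1 74 16 [33.6 35.4 37.1] y [-31.1 -21. ]
nut 133 58.20132596281132 1.8603144618140999
```

Seated flat: both prongs read 35 mm with the camera's +2.4 mm bias, so about 32.6 mm. Next I need the jam nuts' hexagon angles.

```bash
python3 - <<'E'
from fit import *
for n in('top','side'):
    c=np.load('c_'+n+'.npz');img=c['image']
    for k,(cx,cy) in {'A':(.506,.2545),'B':(.3645,.2978)}.items():
        o=ortho({q:c[q] for q in('image','R','t','fx','fy','cx','cy')},cx-.025,cx+.025,cy-.025,cy+.025,.058,4000)
        hsv=cv2.cvtColor(o,cv2.COLOR_BGR2HSV)
        m=(hsv[...,0]>10)&(hsv[...,0]<26)&(hsv[...,1]>120)
        i,j=np.nonzero(m);X=25-i/4;Y=25-j/4   # mm, world offsets
        h=cv2.convexHull(np.stack([X,Y],1).astype(np.float32)).astype(np.float32)
        # hexagon fit: IoU over centre & angle
        gy,gx=np.mgrid[:200,:200];wx=25-gy/4;wy=25-gx/4
        M=np.zeros((200,200),np.uint8);cv2.fillConvexPoly(M,np.stack([(25-h[:,0,1])*4,(25-h[:,0,0])*4],1).astype(np.int32),1);M=M>0
        best=[]
        for a in range(0,60,3):
            b=max((( (H:=hexin(wx-X.mean()-dx,wy-Y.mean()-dy,26,a))&M).sum()/(H|M).sum(),dx,dy) for dx in np.arange(-3,3.1,1) for dy in np.arange(-3,3.1,1))
            best.append((round(b[0],3),a,round(cx*1000+X.mean()+b[1],1),round(cy*1000+Y.mean()+b[2],1)))
        best.sort();print(n,k,best[::-1][:4],best[0])
E
```

```text
top A [(np.float64(0.93), 36, np.float64(504.8), np.float64(255.4)), (np.float64(0.928), 39, np.float64(504.8), np.float64(255.4)), (np.float64(0.926), 33, np.float64(504.8), np.float64(255.4)), (np.float64(0.925), 42, np.float64(504.8), np.float64(255.4))] (np.float64(0.887), 3, np.float64(504.8), np.float64(255.4))
top B [(np.float64(0.892), 18, np.float64(363.4), np.float64(298.0)), (np.float64(0.892), 15, np.float64(363.4), np.float64(298.0)), (np.float64(0.892), 12, np.float64(363.4), np.float64(298.0)), (np.float64(0.892), 9, np.float64(363.4), np.float64(298.0))] (np.float64(0.866), 42, np.float64(363.4), np.float64(298.0))
side A [(np.float64(0.899), 39, np.float64(504.2), np.float64(252.4)), (np.float64(0.897), 36, np.float64(504.2), np.float64(252.4)), (np.float64(0.896), 42, np.float64(504.2), np.float64(252.4)), (np.float64(0.895), 33, np.float64(504.2), np.float64(252.4))] (np.float64(0.877), 6, np.float64(504.2), np.float64(252.4))
side B [(np.float64(0.639), 54, np.float64(362.2), np.float64(297.3)), (np.float64(0.639), 51, np.float64(362.2), np.float64(296.3)), (np.float64(0.638), 57, np.float64(362.2), np.float64(297.3)), (np.float64(0.638), 48, np.float64(362.2), np.float64(296.3))] (np.float64(0.628), 21, np.float64(362.2), np.float64(296.3))
```

{"name": "step_arm", "arguments": {
  "increments": [
    {"tx": 0, "ty": 0, "tz": 15, "ax": 0, "ay": 0, "az": 0, "claw": -0.3},
    {"tx": 0, "ty": 0, "tz": 25, "ax": 0, "ay": 0, "az": 0, "claw": -0.2},
    {"tx": 0, "ty": 0, "tz": 25, "ax": 0, "ay": 0, "az": 0, "claw": 0.02},
    {"tx": 9.4, "ty": 11.2, "tz": 0, "ax": 0, "ay": 0, "az": 8.3, "claw": 0.02},
    {"tx": 9.4, "ty": 11.2, "tz": 0, "ax": 0, "ay": 0, "az": 8.3, "claw": 0.02},
    {"tx": 9.4, "ty": 11.2, "tz": 0, "ax": 0, "ay": 0, "az": 8.3, "claw": 0.02},
    {"tx": 9.2, "ty": 11.4, "tz": 0, "ax": 0, "ay": 0, "az": 8.3, "claw": 0.02},
    {"tx": 0, "ty": 0, "tz": 0, "ax": 0, "ay": 0, "az": 8.3, "claw": 0.02},
    {"tx": 0, "ty": 0, "tz": 0, "ax": 0, "ay": 0, "az": 8.3, "claw": 0.02},
    {"tx": 0, "ty": 0, "tz": 0, "ax": 0, "ay": 0, "az": 8.3, "claw": 0.02},
    {"tx": 0, "ty": 0, "tz": 0, "ax": 0, "ay": 0, "az": 8.3, "claw": 0.02},
    {"tx": 0, "ty": 0, "tz": 0, "ax": 0, "ay": 0, "az": 8.3, "claw": 0.02}
  ]
}}

```text
time_s: 8.35
tcp_pos: [0.3657, 0.2974, 0.1234]
eef_rot: [180.0, -0.0, -54.7]
contact_force: [0.7, 0.1, -0.1]
gripper_width: 0.0446
```

{"name": "step_arm", "arguments": {
  "increments": [
    {"tx": 0, "ty": 0, "tz": 0, "ax": 0, "ay": 0, "az": 8.4, "claw": 0.02},
    {"tx": 0, "ty": 0, "tz": 0, "ax": 0, "ay": 0, "az": 8.4, "claw": 0.02},
    {"tx": 0, "ty": 0, "tz": 0, "ax": 0, "ay": 0, "az": 8.4, "claw": 0.02},
    {"tx": 0, "ty": 0, "tz": 0, "ax": 0, "ay": 0, "az": 8.4, "claw": 0.02},
    {"tx": 0, "ty": 0, "tz": 0, "ax": 0, "ay": 0, "az": 8.4, "claw": 0.02},
    {"tx": 0, "ty": 0, "tz": 0, "ax": 0, "ay": 0, "az": 8.4, "claw": 0.02},
    {"tx": 0, "ty": 0, "tz": 0, "ax": 0, "ay": 0, "az": 8.4, "claw": 0.02},
    {"tx": 0, "ty": 0, "tz": 0, "ax": 0, "ay": 0, "az": 8.4, "claw": 0.02},
    {"tx": 0, "ty": 0, "tz": 0, "ax": 0, "ay": 0, "az": 0, "claw": 0.02},
    {"tx": 0, "ty": 0, "tz": 0, "ax": 0, "ay": 0, "az": 0, "claw": 0.02}
  ]
}}

```text
time_s: 9.35
tcp_pos: [0.3657, 0.2975, 0.1234]
eef_rot: [180.0, 0.0, 12.0]
contact_force: [-0.5, 0.0, 0.5]
gripper_width: 0.0446
```

{"name": "step_arm", "arguments": {
  "increments": [
    {"tx": 0, "ty": 0, "tz": -30, "ax": 0, "ay": 0, "az": 0, "claw": 0.02},
    {"tx": 0, "ty": 0, "tz": -20, "ax": 0, "ay": 0, "az": 0, "claw": 0.02},
    {"tx": 0, "ty": 0, "tz": -8, "ax": 0, "ay": 0, "az": 0, "claw": 0.02},
    {"tx": 0, "ty": 0, "tz": -5, "ax": 0, "ay": 0, "az": 0, "claw": 0.02},
    {"tx": 0, "ty": 0, "tz": 0, "ax": 0, "ay": 0, "az": 0, "claw": 0.02},
    {"tx": 0, "ty": 0, "tz": 0, "ax": 0, "ay": 0, "az": 0, "claw": -0.6},
    {"tx": 0, "ty": 0, "tz": 0, "ax": 0, "ay": 0, "az": 0, "claw": -0.6},
    {"tx": 0, "ty": 0, "tz": 0, "ax": 0, "ay": 0, "az": 0, "claw": -0.6},
    {"tx": 0, "ty": 0, "tz": 0, "ax": 0, "ay": 0, "az": 0, "claw": -0.6}
  ],
  "newtons": 30
}}

```text
time_s: 10.25
tcp_pos: [0.3658, 0.2963, 0.0612]
eef_rot: [179.9, 0.0, 12.2]
contact_force: [1.5, -5.6, 7.8]
gripper_width: 0.026
```

```bash
python3 - <<'E'
from h import *
s=r.get_state();print(s['tcp_pos'],s['eef_rot'],s['contact_force'],s['moment'],s['gripper_width'],s['joints'].round(1))
E
```

```text
[0.36580266 0.29629084 0.0611673 ] [1.79898765e+02 2.11981404e-02 1.22114255e+01] [ 1.52626548 -5.61289893  7.81715838] [-2.31279243 -0.74088224  0.03186305] 0.026049733188999568 [ 63.1  13.7 -37.9   0.1 -38.5  39.1]
```

{"name": "step_arm", "arguments": {
  "increments": [
    {"tx": 0, "ty": -1.2, "tz": 1, "ax": 0, "ay": 0, "az": 0, "claw": -0.6},
    {"tx": 0, "ty": 0, "tz": 0, "ax": 0, "ay": 0, "az": -5, "claw": -0.6},
    {"tx": 0, "ty": 0, "tz": 0, "ax": 0, "ay": 0, "az": -8, "claw": -0.6},
    {"tx": 0, "ty": 0, "tz": 0, "ax": 0, "ay": 0, "az": -8, "claw": -0.6},
    {"tx": 0, "ty": 0, "tz": 0, "ax": 0, "ay": 0, "az": -8, "claw": -0.6},
    {"tx": 0, "ty": 0, "tz": 0, "ax": 0, "ay": 0, "az": -8, "claw": -0.6},
    {"tx": 0, "ty": 0, "tz": 0, "ax": 0, "ay": 0, "az": 0, "claw": -0.6}
  ]
}}

```text
time_s: 10.95
tcp_pos: [0.3657, 0.2955, 0.0613]
eef_rot: [179.9, -0.0, -25.1]
contact_force: [4.4, -2.9, -5.7]
gripper_width: 0.0261
```

```bash
cat > st.py <<'E'
from h import *
s=r.get_state();print(s['time_s'],s['tcp_pos'].round(4),s['eef_rot'].round(1),'F',s['contact_force'].round(1),'M',s['moment'].round(2),s['gripper_width'].round(4),s['joints'].round(1), s['joint_torque'].round(2)[5])
E
python3 st.py
```

```text
Traceback (most recent call last):
  File "st.py", line 2, in <module>
    s=r.get_state();print(s['time_s'],s['tcp_pos'].round(4),s['eef_rot'].round(1),'F',s['contact_force'].round(1),'M',s['moment'].round(2),s['gripper_width'].round(4),s['joints'].round(1), s['joint_torque'].round(2)[5])
                                                                                                                                           ^^^^^^^^^^^^^^^^^^^^^^^^
AttributeError: 'float' object has no attribute 'round'
```

```bash
sed -i "s/s\['gripper_width'\].round(4)/round(s['gripper_width'],4)/" st.py; python3 st.py
```

```text
10.95 [0.3657 0.2955 0.0613] [179.9  -0.  -25.1] F [ 4.4 -2.9 -5.7] M [-1.01 -1.6  -0.06] 0.0261 [ 63.   13.6 -38.    0.  -38.5   1.9] -1.59
```

{"name": "step_arm", "arguments": {
  "increments": [
    {"tx": 0.6, "ty": -0.5, "tz": -0.5, "ax": 0, "ay": 0, "az": -8, "claw": -0.6},
    {"tx": 0, "ty": 0, "tz": 0, "ax": 0, "ay": 0, "az": -8, "claw": -0.6},
    {"tx": 0, "ty": 0, "tz": 0, "ax": 0, "ay": 0, "az": -8, "claw": -0.6},
    {"tx": 0, "ty": 0, "tz": 0, "ax": 0, "ay": 0, "az": -8, "claw": -0.6},
    {"tx": 0, "ty": 0, "tz": 0, "ax": 0, "ay": 0, "az": -8, "claw": -0.6},
    {"tx": 0, "ty": 0, "tz": 0, "ax": 0, "ay": 0, "az": -8, "claw": -0.6},
    {"tx": 0, "ty": 0, "tz": 0, "ax": 0, "ay": 0, "az": -8, "claw": -0.6},
    {"tx": 0, "ty": 0, "tz": 0, "ax": 0, "ay": 0, "az": 0, "claw": -0.6}
  ]
}}

```text
time_s: 11.75
tcp_pos: [0.3651, 0.2949, 0.0612]
eef_rot: [179.9, -0.1, -81.1]
contact_force: [-6.1, -3.0, 5.8]
gripper_width: 0.0255
```

```bash
python3 st.py
```

```text
11.75 [0.3651 0.2949 0.0612] [ 1.799e+02 -1.000e-01 -8.110e+01] F [-6.1 -3.   5.8] M [-0.71  2.55 -0.06] 0.0255 [ 63.   13.6 -38.   -0.1 -38.5 -54. ] -1.77
```

{"name": "step_arm", "arguments": {
  "increments": [
    {"tx": -0.7, "ty": -0.4, "tz": 0.3, "ax": 0, "ay": 0, "az": -8, "claw": -0.6},
    {"tx": 0, "ty": 0, "tz": 0, "ax": 0, "ay": 0, "az": -8, "claw": -0.6},
    {"tx": 0, "ty": 0, "tz": 0, "ax": 0, "ay": 0, "az": -8, "claw": -0.6},
    {"tx": 0, "ty": 0, "tz": 0, "ax": 0, "ay": 0, "az": 0, "claw": -0.6}
  ]
}}

```text
time_s: 12.15
tcp_pos: [0.3646, 0.2948, 0.0613]
eef_rot: [179.9, -0.1, -105.1]
contact_force: [-5.1, -1.2, 1.3]
gripper_width: 0.0257
```

```bash
python3 st.py
```

```text
12.15 [0.3646 0.2948 0.0613] [ 1.799e+02 -1.000e-01 -1.051e+02] F [-5.1 -1.2  1.3] M [-0.09  1.87 -0.06] 0.0257 [ 63.1  13.5 -38.1  -0.1 -38.5 -78. ] -1.77
```

{"name": "step_arm", "arguments": {
  "increments": [
    {"tx": 0, "ty": 0, "tz": 0, "ax": 0, "ay": 0, "az": -5, "claw": -0.6},
    {"tx": 0, "ty": 0, "tz": 0, "ax": 0, "ay": 0, "az": 0, "claw": -0.6}
  ]
}}

```text
time_s: 12.35
tcp_pos: [0.3645, 0.2948, 0.0613]
eef_rot: [179.9, -0.1, -109.9]
contact_force: [-5.6, 0.5, 1.5]
gripper_width: 0.0256
```

```bash
python3 st.py
```

```text
12.35 [0.3645 0.2948 0.0613] [ 1.799e+02 -1.000e-01 -1.099e+02] F [-5.6  0.5  1.5] M [-0.01  2.16 -0.01] 0.0256 [ 63.1  13.5 -38.1  -0.1 -38.5 -82.9] -0.99
```

{"name": "step_arm", "arguments": {
  "increments": [
    {"tx": 0, "ty": 0, "tz": 0, "ax": 0, "ay": 0, "az": -4, "claw": -0.6},
    {"tx": 0, "ty": 0, "tz": 0, "ax": 0, "ay": 0, "az": 0, "claw": -0.6}
  ]
}}

```text
time_s: 12.55
tcp_pos: [0.3645, 0.2949, 0.0612]
eef_rot: [179.9, -0.1, -113.9]
contact_force: [-6.5, 0.4, 0.3]
gripper_width: 0.0257
```

```bash
python3 st.py
```

```text
12.55 [0.3645 0.2949 0.0612] [ 1.799e+02 -1.000e-01 -1.139e+02] F [-6.5  0.4  0.3] M [ 0.07  2.33 -0.06] 0.0257 [ 63.1  13.5 -38.1  -0.1 -38.5 -86.9] -0.8
```

{"name": "step_arm", "arguments": {
  "increments": [
    {"tx": -0.5, "ty": 0, "tz": 0, "ax": 0, "ay": 0, "az": -4, "claw": -0.6},
    {"tx": 0, "ty": 0, "tz": 0, "ax": 0, "ay": 0, "az": 0, "claw": -0.6}
  ]
}}

```text
time_s: 12.75
tcp_pos: [0.3644, 0.2949, 0.0613]
eef_rot: [180.0, -0.1, -117.8]
contact_force: [-4.8, -0.7, -0.1]
gripper_width: 0.0257
```

```bash
python3 st.py
```

```text
12.75 [0.3644 0.2949 0.0613] [ 1.800e+02 -1.000e-01 -1.178e+02] F [-4.8 -0.7 -0.1] M [-0.2   1.7  -0.03] 0.0257 [ 63.1  13.5 -38.1  -0.1 -38.5 -90.9] -0.89
```

{"name": "step_arm", "arguments": {
  "increments": [
    {"tx": 0, "ty": 0, "tz": 0, "ax": 0, "ay": 0, "az": -4, "claw": -0.6},
    {"tx": 0, "ty": 0, "tz": 0, "ax": 0, "ay": 0, "az": 0, "claw": -0.6}
  ]
}}

```text
time_s: 12.95
tcp_pos: [0.3643, 0.295, 0.0613]
eef_rot: [180.0, -0.1, -121.8]
contact_force: [-5.7, -1.3, 1.2]
gripper_width: 0.0253
```

```bash
python3 st.py
```

```text
12.95 [0.3643 0.295  0.0613] [ 1.800e+02 -1.000e-01 -1.218e+02] F [-5.7 -1.3  1.2] M [-0.06  2.12  0.01] 0.0253 [ 63.1  13.5 -38.1  -0.1 -38.5 -94.8] -0.8
```

{"name": "step_arm", "arguments": {
  "increments": [
    {"tx": 0, "ty": 0, "tz": 0, "ax": 0, "ay": 0, "az": -4, "claw": -0.6},
    {"tx": 0, "ty": 0, "tz": 0, "ax": 0, "ay": 0, "az": 0, "claw": -0.6}
  ]
}}

```text
time_s: 13.15
tcp_pos: [0.3643, 0.295, 0.0613]
eef_rot: [180.0, -0.1, -125.8]
contact_force: [-5.8, 0.0, 1.7]
gripper_width: 0.0255
```

```bash
python3 st.py
```

```text
13.15 [0.3643 0.295  0.0613] [ 1.800e+02 -1.000e-01 -1.258e+02] F [-5.8  0.   1.7] M [0.06 2.3  0.02] 0.0255 [ 63.1  13.5 -38.1  -0.1 -38.5 -98.8] -0.8
```

{"name": "step_arm", "arguments": {
  "increments": [
    {"tx": -0.5, "ty": 0, "tz": 0, "ax": 0, "ay": 0, "az": -4, "claw": -0.6},
    {"tx": 0, "ty": 0, "tz": 0, "ax": 0, "ay": 0, "az": 0, "claw": -0.6}
  ]
}}

```text
time_s: 13.35
tcp_pos: [0.3641, 0.2951, 0.0613]
eef_rot: [180.0, -0.0, -129.7]
contact_force: [-4.0, -1.5, 0.4]
gripper_width: 0.026
```

```bash
python3 st.py
```

```text
13.35 [0.3641 0.2951 0.0613] [ 180.    -0.  -129.7] F [-4.  -1.5  0.4] M [-0.27  1.45  0.13] 0.026 [  63.2   13.5  -38.1   -0.   -38.4 -102.9] -1.05
```

{"name": "step_arm", "arguments": {
  "increments": [
    {"tx": 0, "ty": 0, "tz": 0, "ax": 0, "ay": 0, "az": -4, "claw": -0.6},
    {"tx": 0, "ty": 0, "tz": 0, "ax": 0, "ay": 0, "az": 0, "claw": -0.6}
  ]
}}

```text
time_s: 13.55
tcp_pos: [0.3642, 0.2952, 0.0613]
eef_rot: [-180.0, -0.0, -133.6]
contact_force: [-3.8, -1.1, 0.2]
gripper_width: 0.0257
```

```bash
python3 st.py
```

```text
13.55 [0.3642 0.2952 0.0613] [-180.    -0.  -133.6] F [-3.8 -1.1  0.2] M [-0.18  1.78  0.7 ] 0.0257 [  63.2   13.5  -38.1   -0.   -38.4 -106.8] -1.66
```

{"name": "step_arm", "arguments": {
  "increments": [
    {"tx": 0, "ty": 0, "tz": 0, "ax": 0, "ay": 0, "az": -4, "claw": -0.6},
    {"tx": 0, "ty": 0, "tz": 0, "ax": 0, "ay": 0, "az": 0, "claw": -0.6}
  ]
}}

```text
time_s: 13.75
tcp_pos: [0.3647, 0.2956, 0.0613]
eef_rot: [180.0, 0.0, -137.6]
contact_force: [-1.8, 0.2, -2.4]
gripper_width: 0.0265
```

```bash
python3 st.py
```

```text
13.75 [0.3647 0.2956 0.0613] [ 180.     0.  -137.6] F [-1.8  0.2 -2.4] M [0.27 0.92 0.85] 0.0265 [  63.2   13.5  -38.1    0.   -38.4 -110.8] -1.76
```

{"name": "step_arm", "arguments": {
  "increments": [
    {"tx": 0, "ty": 0, "tz": 0, "ax": 0, "ay": 0, "az": -4, "claw": -0.6},
    {"tx": 0, "ty": 0, "tz": 0, "ax": 0, "ay": 0, "az": 0, "claw": -0.6}
  ]
}}

```text
time_s: 13.95
tcp_pos: [0.3648, 0.2957, 0.0614]
eef_rot: [180.0, 0.0, -141.6]
contact_force: [-2.8, 0.2, -2.1]
gripper_width: 0.0268
```

```bash
python3 - <<'E'
from chk import *
import st
chk(328.3,252.4,50.3)
E
```

```text
13.95 [0.3648 0.2957 0.0614] [ 180.     0.  -141.6] F [-2.8  0.2 -2.1] M [0.28 0.71 0.79] 0.0268 [  63.1   13.5  -38.1    0.   -38.4 -114.8] -1.69
nut 0 nan nanchk.py:11: RuntimeWarning: Mean of empty slice.
  m=(z>56)&(z<75)&(np.hypot(x-57,y-1)<18);print('nut',m.sum(),x[m].mean(),y[m].mean())
  ret = ret.dtype.type(ret / rcount)
```

Seat reached: the moment rose from 0 to 0.7–0.85 N m at about -131°, 143° of turn in all. I open, rise and look.

{"name": "step_arm", "arguments": {
  "increments": [
    {"tx": 0, "ty": 0, "tz": 0, "ax": 0, "ay": 0, "az": 0, "claw": 0.02},
    {"tx": 0, "ty": 0, "tz": 0, "ax": 0, "ay": 0, "az": 0, "claw": 0.02},
    {"tx": 0, "ty": 0, "tz": 0, "ax": 0, "ay": 0, "az": 0, "claw": 0.02},
    {"tx": 0, "ty": 0, "tz": 20, "ax": 0, "ay": 0, "az": 0, "claw": 0.02},
    {"tx": 0, "ty": 0, "tz": 40, "ax": 0, "ay": 0, "az": 0, "claw": 0.02},
    {"tx": -9, "ty": -10.8, "tz": 5, "ax": 0, "ay": 0, "az": 3, "claw": 0.02},
    {"tx": -9, "ty": -10.8, "tz": 0, "ax": 0, "ay": 0, "az": 3, "claw": 0.02},
    {"tx": -9, "ty": -10.8, "tz": 0, "ax": 0, "ay": 0, "az": 3, "claw": 0.02},
    {"tx": -9, "ty": -10.8, "tz": 0, "ax": 0, "ay": 0, "az": 2.7, "claw": 0.02},
    {"tx": 0, "ty": 0, "tz": 0, "ax": 0, "ay": 0, "az": 0, "claw": 0.02}
  ]
}}

```text
time_s: 15.0
tcp_pos: [0.3279, 0.251, 0.1266]
eef_rot: [180.0, 0.0, -130.0]
contact_force: [0.3, 0.0, -0.3]
gripper_width: 0.0444
```

```bash
python3 - <<'E'
from chk import *
import st
chk(328.3,252.4,50.3)
E
```

```text
15.0 [0.3279 0.251  0.1266] [ 180.    0. -130.] F [ 0.3  0.  -0.3] M [ 0.18 -0.16  0.  ] 0.0444 [  65.1    2.4  -40.3   -0.   -47.3 -105.1] 0.52
1 44 21 [33.5 35.9 37.7] y [19.6 35. ]
1 50 24 [33.4 35.  37.2] y [18.5 34.4]
1 56 24 [33.6 35.5 37.5] y [19.2 35.1]
1 62 24 [33.9 35.3 37. ] y [18.6 34.5]
1 68 21 [34.2 35.2 37.1] y [18.7 33.9]
1 74 18 [33.6 35.3 35.8] y [23.1 34.7]
1 80 4 [32.3 34.1 35.8] y [24.5 32.7]
-1 44 17 [33.  34.8 35.8] y [-30.9 -20.5]
-1 50 19 [33.1 34.9 36.3] y [-31.4 -19.2]
-1 56 19 [33.3 34.3 36.3] y [-30.7 -18.6]
-1 62 19 [33.3 35.1 36.2] y [-31.4 -18.7]
-1 68 17 [33.  34.7 36.1] y [-32.1 -21.1]
-1 74 15 [33.5 35.2 36.9] y [-32.  -21.4]
nut 137 58.14846174396235 2.1477808209644254
```

{"name": "step_arm", "arguments": {
  "increments": [
    {"tx": 0.6, "ty": 1.4, "tz": -20, "ax": 0, "ay": 0, "az": 0, "claw": -0.1},
    {"tx": 0, "ty": 0, "tz": -25, "ax": 0, "ay": 0, "az": 0, "claw": -0.1},
    {"tx": 0, "ty": 0, "tz": -15, "ax": 0, "ay": 0, "az": 0, "claw": -0.1},
    {"tx": 0, "ty": 0, "tz": -7.6, "ax": 0, "ay": 0, "az": 0, "claw": -0.1},
    {"tx": 0, "ty": 0, "tz": 0, "ax": 0, "ay": 0, "az": 0, "claw": -1},
    {"tx": 0, "ty": 0, "tz": 0, "ax": 0, "ay": 0, "az": 0, "claw": -1},
    {"tx": 0, "ty": 0, "tz": 0, "ax": 0, "ay": 0, "az": 0, "claw": -1},
    {"tx": 0, "ty": 0, "tz": 0, "ax": 0, "ay": 0, "az": 0, "claw": -1},
    {"tx": 0, "ty": 0, "tz": 0, "ax": 0, "ay": 0, "az": 0, "claw": -1}
  ],
  "newtons": 60
}}

```text
time_s: 15.95
tcp_pos: [0.3294, 0.2542, 0.0595]
eef_rot: [180.0, 0.1, -130.1]
contact_force: [-2.8, 0.8, 4.8]
gripper_width: 0.0156
```

{"name": "step_arm", "arguments": {
  "increments": [
    {"tx": 0, "ty": 0, "tz": 5, "ax": 0, "ay": 0, "az": 0, "claw": -1},
    {"tx": 0, "ty": 0, "tz": 10, "ax": 0, "ay": 0, "az": 0, "claw": -1},
    {"tx": 0, "ty": 0, "tz": 30, "ax": 0, "ay": 0, "az": 0, "claw": -1},
    {"tx": 0, "ty": 0, "tz": 40, "ax": 0, "ay": 0, "az": 0, "claw": -1},
    {"tx": 0, "ty": 0, "tz": 0, "ax": 0, "ay": 0, "az": 0, "claw": -1},
    {"tx": 0, "ty": 0, "tz": 0, "ax": 0, "ay": 0, "az": 0, "claw": -1}
  ]
}}

```text
time_s: 16.55
tcp_pos: [0.3293, 0.2539, 0.1451]
eef_rot: [179.9, 0.2, -130.1]
contact_force: [-0.4, -0.7, -2.2]
gripper_width: 0.0154
```

```bash
python3 - <<'E'
from chk import *
import st
chk(st.s['tcp_pos'][0]*1000,st.s['tcp_pos'][1]*1000,50.1,lo=80)
E
```

```text
16.55 [0.3293 0.2539 0.1451] [ 179.9    0.2 -130.1] F [-0.4 -0.7 -2.2] M [-0.04 -0.1  -0.03] 0.0154 [  65.1    1.1  -38.6   -0.   -50.1 -105.2] 0.0
1 44 20 [120.  120.8 121.4] y [24.6 35. ]
1 50 21 [118.9 119.9 120.8] y [23.8 34.5]
1 56 21 [119.8 121.2 121.9] y [24.7 35.2]
1 62 20 [118.8 120.4 121.2] y [23.9 34.7]
1 68 21 [119.5 120.4 121.9] y [24.2 34.7]
1 74 13 [119.2 120.7 121.5] y [24.3 34.5]
-1 44 19 [119.7 120.6 121.9] y [-31.6 -20.7]
-1 50 20 [119.7 120.4 121.6] y [-30.6 -20.2]
-1 56 21 [119.6 120.3 121.4] y [-31.5 -20.6]
-1 62 20 [120.  121.  122.8] y [-31.2 -20.7]
-1 68 21 [119.  121.3 121.9] y [-31.4 -20.7]
-1 74 12 [119.5 120.3 120.8] y [-31.4 -21.4]
nut 144 56.384139804940645 1.7695781114082305
```

{"name": "step_arm", "arguments": {
  "increments": [
    {"tx": 20, "ty": -5.7, "tz": 0, "ax": 0, "ay": 0, "az": -1, "claw": -1},
    {"tx": 24, "ty": -6.8, "tz": 0, "ax": 0, "ay": 0, "az": -1, "claw": -1},
    {"tx": 24, "ty": -6.8, "tz": 0, "ax": 0, "ay": 0, "az": -1, "claw": -1},
    {"tx": 24, "ty": -6.8, "tz": 0, "ax": 0, "ay": 0, "az": -1, "claw": -1},
    {"tx": 24, "ty": -6.8, "tz": 0, "ax": 0, "ay": 0, "az": -1, "claw": -1},
    {"tx": 22, "ty": -6.6, "tz": 0, "ax": 0, "ay": 0, "az": -0.9, "claw": -1},
    {"tx": 0, "ty": 0, "tz": 0, "ax": 0, "ay": 0, "az": 0, "claw": -1},
    {"tx": 0, "ty": 0, "tz": 0, "ax": 0, "ay": 0, "az": 0, "claw": -1}
  ]
}}

```text
time_s: 17.4
tcp_pos: [0.4667, 0.213, 0.1422]
eef_rot: [180.0, -0.2, -136.1]
contact_force: [-0.3, -0.1, -1.8]
gripper_width: 0.0155
```

```bash
python3 - <<'E'
from chk import *
import st
p=st.s['tcp_pos']*1000;chk(p[0],p[1],44,lo=80,img='t5')
W=cloud(cap('top'));rel(W,p,44,120.5)
P=W.reshape(-1,3);m=(np.abs(P[:,2]-.078)<.006)&(P[:,0]>.53)&(P[:,1]<.26)&(P[:,1]>.13);print('jar',P[m].mean(0),np.ptp(P[m],axis=0))
W0=np.load('c_top.npz')['W']
for rad in(25,36,75):print(fit(W0,(492,240.8,44),hm,rad,ctr=20 if rad<70 else 0))
c=cv2.imread('pics/t5.png')
cv2.imwrite('pics/v5.png',cv2.resize(c[120:230,220:350],None,fx=4,fy=4,interpolation=cv2.INTER_CUBIC))
E
```

```text
17.4 [0.4667 0.213  0.1422] [ 180.    -0.2 -136.1] F [-0.3 -0.1 -1.8] M [ 0.1  -0.12  0.02] 0.0155 [ 46.5  10.9 -27.5  -0.  -51.8 -92.5] 0.06
nut 0 nan nan
prong 1 0
prong -1 0
jar [0.62986281 0.22136621 0.07630528] [0.11505623 0.09264608 0.01182388]
(array([491.74822743, 240.89719037,  44.03113238]), np.float64(1.9525726124854161))
(array([492.14610854, 241.08318202,  43.6972253 ]), np.float64(1.958975961642202))
(array([492.20242139, 241.19782946,  43.77691762]), np.float64(1.8079683323045868))chk.py:11: RuntimeWarning: Mean of empty slice.
  m=(z>56)&(z<75)&(np.hypot(x-57,y-1)<18);print('nut',m.sum(),x[m].mean(),y[m].mean())
  ret = ret.dtype.type(ret / rcount)
```

View pics/v5.png

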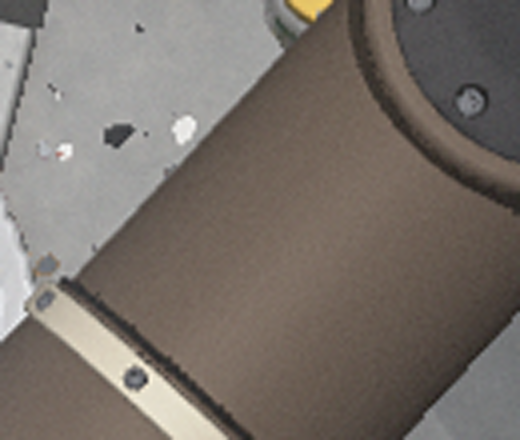

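The forearm hides mount A from the top camera here, so I use the side camera.

```bash
python3 - <<'E'
from chk import *
c=cap('side','s5');W=cloud(c);np.savez('e_side',W=W,**c)
u=c['R']@np.array([.49,.24,.06])+c['t'];u=(u[:2]/u[2]*c['fx']+[c['cx'],c['cy']]).astype(int);print(u)
x,y=max(u[0]-65,0),u[1]-70;print(x,y)
cv2.imwrite('pics/v6.png',cv2.resize(c['image'][y:y+130,x:x+140],None,fx=4,fy=4,interpolation=cv2.INTER_CUBIC))
p=r.get_state()['tcp_pos']*1000;rel(W,p,44,118)
E
```

```text
[285 220]
220 150
prong 1 0
prong -1 0
```

View pics/v6.png

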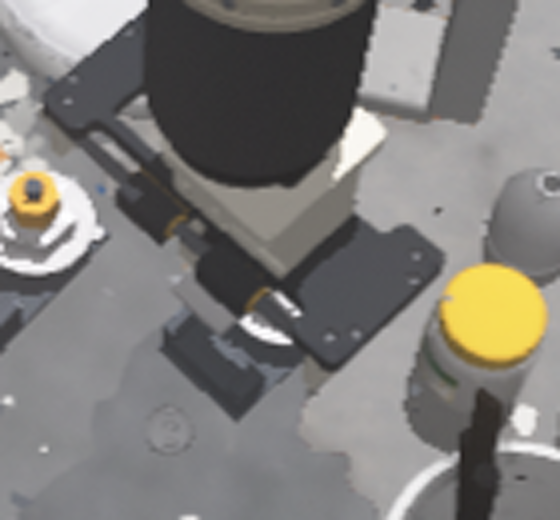

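Both views hide the prongs here, so I go by the bias measured on mount B: A's fit TCP is about (466.5, 214.2), yaw -136.2. I come down in stages and feel for contact.

{"name": "step_arm", "arguments": {
  "increments": [
    {"tx": -0.2, "ty": 1.2, "tz": -15, "ax": 0, "ay": 0, "az": 0, "claw": -1},
    {"tx": 0, "ty": 0, "tz": -20, "ax": 0, "ay": 0, "az": 0, "claw": -1},
    {"tx": 0, "ty": 0, "tz": -20, "ax": 0, "ay": 0, "az": 0, "claw": -1},
    {"tx": 0, "ty": 0, "tz": -9, "ax": 0, "ay": 0, "az": 0, "claw": -1},
    {"tx": 0, "ty": 0, "tz": 0, "ax": 0, "ay": 0, "az": 0, "claw": -1},
    {"tx": 0, "ty": 0, "tz": 0, "ax": 0, "ay": 0, "az": 0, "claw": -1}
  ]
}}

```text
time_s: 18.15
tcp_pos: [0.4671, 0.2157, 0.0803]
eef_rot: [-180.0, 0.0, -136.0]
contact_force: [0.5, 0.0, -2.0]
gripper_width: 0.0159
```

```bash
python3 st.py
```

```text
18.15 [0.4671 0.2157 0.0803] [-180.    0. -136.] F [ 0.5  0.  -2. ] M [ 0.1  -0.15  0.  ] 0.0159 [ 46.7  15.5 -31.5   0.  -43.  -92.6] -0.0
```

{"name": "step_arm", "arguments": {
  "increments": [
    {"tx": -0.6, "ty": -1.5, "tz": -3, "ax": 0, "ay": 0, "az": -0.2, "claw": -1},
    {"tx": 0, "ty": 0, "tz": 0, "ax": 0, "ay": 0, "az": 0, "claw": -1},
    {"tx": 0, "ty": 0, "tz": 0, "ax": 0, "ay": 0, "az": 0, "claw": -1}
  ]
}}

```text
time_s: 18.45
tcp_pos: [0.4665, 0.2139, 0.0772]
eef_rot: [180.0, 0.0, -136.2]
contact_force: [-0.4, -0.3, -1.9]
gripper_width: 0.016
```

```bash
python3 - <<'E'
from chk import *
import st
W=cloud(cap('top'));rel(W,st.s['tcp_pos']*1000,43.8,51.5+2.4)
P=W.reshape(-1,3)*1000;m=(np.abs(P[:,2]-60)<6)&(np.hypot(P[:,0]-507,P[:,1]-255)<20);print(m.sum())
E
```

```text
18.45 [0.4665 0.2139 0.0772] [ 180.     0.  -136.2] F [-0.4 -0.3 -1.9] M [ 0.02 -0.12  0.02] 0.016 [ 46.6  15.7 -31.8   0.  -42.5 -92.8] -0.01
prong 1 0
prong -1 0
0
```

Lower in small steps, watching force.

{"name": "step_arm", "arguments": {
  "increments": [
    {"tx": 0, "ty": 0.3, "tz": -2, "ax": 0, "ay": 0, "az": 0, "claw": -1},
    {"tx": 0, "ty": 0, "tz": -2, "ax": 0, "ay": 0, "az": 0, "claw": -1},
    {"tx": 0, "ty": 0, "tz": 0, "ax": 0, "ay": 0, "az": 0, "claw": -1}
  ]
}}

```text
time_s: 18.8
tcp_pos: [0.4662, 0.214, 0.0724]
eef_rot: [180.0, -0.0, -136.2]
contact_force: [0.1, -0.2, -2.1]
gripper_width: 0.0156
```

{"name": "step_arm", "arguments": {
  "increments": [
    {"tx": 0, "ty": 0, "tz": -1.5, "ax": 0, "ay": 0, "az": 0, "claw": -1},
    {"tx": 0, "ty": 0, "tz": 0, "ax": 0, "ay": 0, "az": 0, "claw": -1}
  ]
}}

```text
time_s: 19.0
tcp_pos: [0.4663, 0.214, 0.071]
eef_rot: [180.0, -0.0, -136.2]
contact_force: [-0.1, 0.7, -1.5]
gripper_width: 0.0155
```

```bash
python3 st.py
```

```text
19.0 [0.4663 0.214  0.071 ] [ 180.    -0.  -136.2] F [-0.1  0.7 -1.5] M [ 0.01 -0.09  0.01] 0.0155 [ 46.6  16.2 -32.1  -0.  -41.7 -92.8] 0.0
```

{"name": "step_arm", "arguments": {
  "increments": [
    {"tx": 0, "ty": 0, "tz": -2, "ax": 0, "ay": 0, "az": 0, "claw": -1},
    {"tx": 0, "ty": 0, "tz": -2, "ax": 0, "ay": 0, "az": 0, "claw": -1},
    {"tx": 0, "ty": 0, "tz": 0, "ax": 0, "ay": 0, "az": 0, "claw": -1}
  ]
}}

```text
time_s: 19.3
tcp_pos: [0.4662, 0.214, 0.0669]
eef_rot: [180.0, -0.0, -136.2]
contact_force: [-0.2, -0.0, -1.8]
gripper_width: 0.0151
```

```bash
python3 st.py
```

```text
19.3 [0.4662 0.214  0.0669] [ 180.    -0.  -136.2] F [-0.2 -0.  -1.8] M [ 0.06 -0.13  0.01] 0.0151 [ 46.6  16.6 -32.4  -0.  -41.1 -92.8] 0.0
```

{"name": "step_arm", "arguments": {
  "increments": [
    {"tx": 0, "ty": 0, "tz": -2, "ax": 0, "ay": 0, "az": 0, "claw": -1},
    {"tx": 0, "ty": 0, "tz": -1.5, "ax": 0, "ay": 0, "az": 0, "claw": -1},
    {"tx": 0, "ty": 0, "tz": 0, "ax": 0, "ay": 0, "az": 0, "claw": -1}
  ]
}}

```text
time_s: 19.6
tcp_pos: [0.4663, 0.214, 0.0635]
eef_rot: [180.0, -0.0, -136.2]
contact_force: [-0.8, 0.1, -1.9]
gripper_width: 0.0155
```

```bash
python3 st.py
```

```text
19.6 [0.4663 0.214  0.0635] [ 180.    -0.  -136.2] F [-0.8  0.1 -1.9] M [ 0.06 -0.06 -0.01] 0.0155 [ 46.6  16.8 -32.6  -0.  -40.6 -92.8] -0.0
```

{"name": "step_arm", "arguments": {
  "increments": [
    {"tx": 0, "ty": 0, "tz": -2, "ax": 0, "ay": 0, "az": 0, "claw": -1},
    {"tx": 0, "ty": 0, "tz": -1.5, "ax": 0, "ay": 0, "az": 0, "claw": -1},
    {"tx": 0, "ty": 0, "tz": 0, "ax": 0, "ay": 0, "az": 0, "claw": -1}
  ]
}}

```text
time_s: 19.9
tcp_pos: [0.4663, 0.214, 0.06]
eef_rot: [180.0, -0.0, -136.2]
contact_force: [-0.6, -0.6, -1.3]
gripper_width: 0.0156
```

{"name": "step_arm", "arguments": {
  "increments": [
    {"tx": 0, "ty": 0, "tz": -1, "ax": 0, "ay": 0, "az": 0, "claw": -1},
    {"tx": 0, "ty": 0, "tz": 0, "ax": 0, "ay": 0, "az": 0, "claw": -1}
  ]
}}

```text
time_s: 20.1
tcp_pos: [0.4665, 0.2141, 0.0595]
eef_rot: [-180.0, 0.0, -136.2]
contact_force: [-2.0, -0.3, 1.0]
gripper_width: 0.0155
```

Seated at the expected height (TCP 59.5 mm). I release, rise and go above nut A while turning the wrist to yaw 37.

{"name": "step_arm", "arguments": {
  "increments": [
    {"tx": 0, "ty": 0, "tz": 0, "ax": 0, "ay": 0, "az": 0, "claw": -0.4},
    {"tx": 0, "ty": 0, "tz": 0, "ax": 0, "ay": 0, "az": 0, "claw": -0.4},
    {"tx": 0, "ty": 0, "tz": 0, "ax": 0, "ay": 0, "az": 0, "claw": -0.4},
    {"tx": 0, "ty": 0, "tz": 15, "ax": 0, "ay": 0, "az": 0, "claw": -0.3},
    {"tx": 0, "ty": 0, "tz": 25, "ax": 0, "ay": 0, "az": 0, "claw": -0.2},
    {"tx": 0, "ty": 0, "tz": 25, "ax": 0, "ay": 0, "az": 0, "claw": 0.02},
    {"tx": 10, "ty": 9.5, "tz": 0, "ax": 0, "ay": 0, "az": 8.2, "claw": 0.02},
    {"tx": 10, "ty": 9.5, "tz": 0, "ax": 0, "ay": 0, "az": 8.2, "claw": 0.02},
    {"tx": 10, "ty": 9.5, "tz": 0, "ax": 0, "ay": 0, "az": 8.2, "claw": 0.02},
    {"tx": 10.4, "ty": 9.7, "tz": 0, "ax": 0, "ay": 0, "az": 8.2, "claw": 0.02},
    {"tx": 0, "ty": 0, "tz": 0, "ax": 0, "ay": 0, "az": 8.2, "claw": 0.02},
    {"tx": 0, "ty": 0, "tz": 0, "ax": 0, "ay": 0, "az": 8.2, "claw": 0.02}
  ]
}}

```text
time_s: 21.3
tcp_pos: [0.507, 0.2525, 0.1239]
eef_rot: [180.0, -0.0, -86.7]
contact_force: [-0.3, -0.4, 0.6]
gripper_width: 0.0446
```

{"name": "step_arm", "arguments": {
  "increments": [
    {"tx": 0, "ty": 0, "tz": 0, "ax": 0, "ay": 0, "az": 8.3, "claw": 0.02},
    {"tx": 0, "ty": 0, "tz": 0, "ax": 0, "ay": 0, "az": 8.3, "claw": 0.02},
    {"tx": 0, "ty": 0, "tz": 0, "ax": 0, "ay": 0, "az": 8.3, "claw": 0.02},
    {"tx": 0, "ty": 0, "tz": 0, "ax": 0, "ay": 0, "az": 8.3, "claw": 0.02},
    {"tx": 0, "ty": 0, "tz": 0, "ax": 0, "ay": 0, "az": 8.3, "claw": 0.02},
    {"tx": 0, "ty": 0, "tz": 0, "ax": 0, "ay": 0, "az": 8.3, "claw": 0.02},
    {"tx": 0, "ty": 0, "tz": 0, "ax": 0, "ay": 0, "az": 8.3, "claw": 0.02},
    {"tx": 0, "ty": 0, "tz": 0, "ax": 0, "ay": 0, "az": 8.3, "claw": 0.02},
    {"tx": 0, "ty": 0, "tz": 0, "ax": 0, "ay": 0, "az": 8.3, "claw": 0.02},
    {"tx": 0, "ty": 0, "tz": 0, "ax": 0, "ay": 0, "az": 8.3, "claw": 0.02},
    {"tx": 0, "ty": 0, "tz": 0, "ax": 0, "ay": 0, "az": 8.3, "claw": 0.02},
    {"tx": 0, "ty": 0, "tz": 0, "ax": 0, "ay": 0, "az": 8.3, "claw": 0.02}
  ]
}}

```text
time_s: 22.5
tcp_pos: [0.5068, 0.2523, 0.1242]
eef_rot: [180.0, 0.0, 12.9]
contact_force: [0.2, -0.5, -0.5]
gripper_width: 0.0447
```

{"name": "step_arm", "arguments": {
  "increments": [
    {"tx": 0, "ty": 0, "tz": 0, "ax": 0, "ay": 0, "az": 8.3, "claw": 0.02},
    {"tx": 0, "ty": 0, "tz": 0, "ax": 0, "ay": 0, "az": 8.3, "claw": 0.02},
    {"tx": 0, "ty": 0, "tz": 0, "ax": 0, "ay": 0, "az": 7.8, "claw": 0.02},
    {"tx": 0, "ty": 0, "tz": 0, "ax": 0, "ay": 0, "az": 0, "claw": 0.02},
    {"tx": 0, "ty": 0, "tz": 0, "ax": 0, "ay": 0, "az": 0, "claw": 0.02}
  ]
}}

```text
time_s: 23.0
tcp_pos: [0.5068, 0.2523, 0.1242]
eef_rot: [180.0, 0.0, 36.8]
contact_force: [-1.0, -0.2, -0.0]
gripper_width: 0.0448
```

```bash
python3 - <<'E'
from chk import *
import st
o=[]
for n in('top','side'):
    c=cap(n)
    u=c['R']@np.array([.49,.24,.04])+c['t'];u=(u[:2]/u[2]*c['fx']+[c['cx'],c['cy']]).astype(int)
    x,y=u[0]-50,u[1]-40;o.append(cv2.resize(c['image'][y:y+80,x:x+100],None,fx=4,fy=4,interpolation=cv2.INTER_CUBIC))
cv2.imwrite('pics/v7.png',np.hstack(o))
E
```

```text
23.0 [0.5068 0.2523 0.1242] [180.    0.   36.8] F [-1.  -0.2 -0. ] M [-0.12  0.   -0.01] 0.0448 [ 46.3  16.7 -22.4   0.  -51.   80.5] 0.32
```

View pics/v7.png

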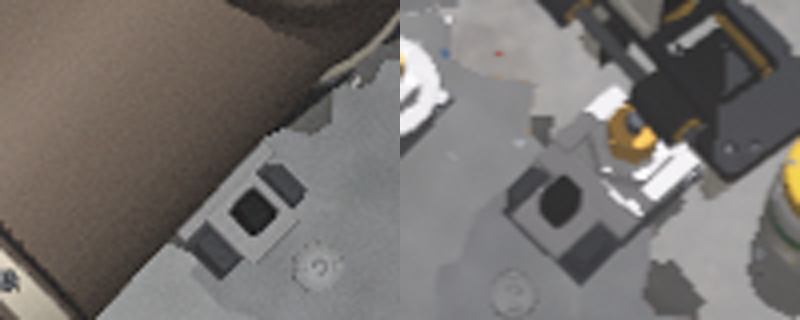

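The handle plate sits between the lugs and the prongs lie beside the set nut, so the fork is well fitted. I go down onto nut A, to z = 61 mm.

{"name": "step_arm", "arguments": {
  "increments": [
    {"tx": 0, "ty": 0, "tz": -30, "ax": 0, "ay": 0, "az": 0, "claw": 0.02},
    {"tx": 0, "ty": 0, "tz": -20, "ax": 0, "ay": 0, "az": 0, "claw": 0.02},
    {"tx": 0, "ty": 0, "tz": -8, "ax": 0, "ay": 0, "az": 0, "claw": 0.02},
    {"tx": 0, "ty": 0, "tz": -5, "ax": 0, "ay": 0, "az": 0, "claw": 0.02},
    {"tx": 0, "ty": 0, "tz": 0, "ax": 0, "ay": 0, "az": 0, "claw": 0.02},
    {"tx": 0, "ty": 0, "tz": 0, "ax": 0, "ay": 0, "az": 0, "claw": -0.6},
    {"tx": 0, "ty": 0, "tz": 0, "ax": 0, "ay": 0, "az": 0, "claw": -0.6},
    {"tx": 0, "ty": 0, "tz": 0, "ax": 0, "ay": 0, "az": 0, "claw": -0.6},
    {"tx": 0, "ty": 0, "tz": 0, "ax": 0, "ay": 0, "az": 0, "claw": -0.6}
  ],
  "newtons": 30
}}

```text
time_s: 24.0
tcp_pos: [0.507, 0.2529, 0.062]
eef_rot: [-180.0, -0.1, 37.0]
contact_force: [-2.4, 2.1, 4.8]
gripper_width: 0.0258
```

```bash
python3 st.py
```

```text
24.0 [0.507  0.2529 0.062 ] [-1.8e+02 -1.0e-01  3.7e+01] F [-2.4  2.1  4.8] M [ 0.71  1.04 -0.01] 0.0258 [ 46.3  21.1 -25.9  -0.  -42.9  80.7] -0.02
```

Well gripped across the flats (25.8 mm). I turn clockwise.

{"name": "step_arm", "arguments": {
  "increments": [
    {"tx": 0, "ty": 0.3, "tz": 0.5, "ax": 0, "ay": 0, "az": -5, "claw": -0.6},
    {"tx": 0, "ty": 0, "tz": 0, "ax": 0, "ay": 0, "az": -8, "claw": -0.6},
    {"tx": 0, "ty": 0, "tz": 0, "ax": 0, "ay": 0, "az": -8, "claw": -0.6},
    {"tx": 0, "ty": 0, "tz": 0, "ax": 0, "ay": 0, "az": -8, "claw": -0.6},
    {"tx": 0, "ty": 0, "tz": 0, "ax": 0, "ay": 0, "az": -8, "claw": -0.6},
    {"tx": 0, "ty": 0, "tz": 0, "ax": 0, "ay": 0, "az": -8, "claw": -0.6},
    {"tx": 0, "ty": 0, "tz": 0, "ax": 0, "ay": 0, "az": -8, "claw": -0.6},
    {"tx": 0, "ty": 0, "tz": 0, "ax": 0, "ay": 0, "az": 0, "claw": -0.6}
  ]
}}

```text
time_s: 24.8
tcp_pos: [0.507, 0.2526, 0.0621]
eef_rot: [-180.0, -0.0, -16.1]
contact_force: [0.4, 0.1, 2.1]
gripper_width: 0.0257
```

```bash
python3 st.py
```

```text
24.8 [0.507  0.2526 0.0621] [-180.    -0.   -16.1] F [0.4 0.1 2.1] M [-0.15  0.12 -0.03] 0.0257 [ 46.3  21.1 -25.9   0.  -43.   27.6] -2.01
```

{"name": "step_arm", "arguments": {
  "increments": [
    {"tx": 0, "ty": 0, "tz": 0, "ax": 0, "ay": 0, "az": -8, "claw": -0.6},
    {"tx": 0, "ty": 0, "tz": 0, "ax": 0, "ay": 0, "az": -8, "claw": -0.6},
    {"tx": 0, "ty": 0, "tz": 0, "ax": 0, "ay": 0, "az": -8, "claw": -0.6},
    {"tx": 0, "ty": 0, "tz": 0, "ax": 0, "ay": 0, "az": -8, "claw": -0.6},
    {"tx": 0, "ty": 0, "tz": 0, "ax": 0, "ay": 0, "az": -8, "claw": -0.6},
    {"tx": 0, "ty": 0, "tz": 0, "ax": 0, "ay": 0, "az": 0, "claw": -0.6}
  ]
}}

```text
time_s: 25.4
tcp_pos: [0.5068, 0.2524, 0.062]
eef_rot: [180.0, -0.0, -55.9]
contact_force: [-1.3, -0.9, 4.5]
gripper_width: 0.0259
```

```bash
python3 st.py
```

```text
25.4 [0.5068 0.2524 0.062 ] [180.   -0.  -55.9] F [-1.3 -0.9  4.5] M [-0.32  0.46 -0.03] 0.0259 [ 46.3  21.1 -25.9   0.  -43.  -12.2] -2.01
```

{"name": "step_arm", "arguments": {
  "increments": [
    {"tx": 0, "ty": 0, "tz": 0.4, "ax": 0, "ay": 0, "az": -8, "claw": -0.6},
    {"tx": 0, "ty": 0, "tz": 0, "ax": 0, "ay": 0, "az": -8, "claw": -0.6},
    {"tx": 0, "ty": 0, "tz": 0, "ax": 0, "ay": 0, "az": -8, "claw": -0.6},
    {"tx": 0, "ty": 0, "tz": 0, "ax": 0, "ay": 0, "az": 0, "claw": -0.6}
  ]
}}

```text
time_s: 25.8
tcp_pos: [0.5066, 0.2524, 0.062]
eef_rot: [180.0, -0.0, -79.8]
contact_force: [-1.2, -1.3, 0.6]
gripper_width: 0.0259
```

```bash
python3 st.py
```

```text
25.8 [0.5066 0.2524 0.062 ] [180.   -0.  -79.8] F [-1.2 -1.3  0.6] M [-0.19  0.31 -0.06] 0.0259 [ 46.3  21.1 -25.9  -0.  -43.  -36.1] -2.01
```

{"name": "step_arm", "arguments": {
  "increments": [
    {"tx": 0, "ty": 0, "tz": 0, "ax": 0, "ay": 0, "az": -8, "claw": -0.6},
    {"tx": 0, "ty": 0, "tz": 0, "ax": 0, "ay": 0, "az": -8, "claw": -0.6},
    {"tx": 0, "ty": 0, "tz": 0, "ax": 0, "ay": 0, "az": 0, "claw": -0.6}
  ]
}}

```text
time_s: 26.1
tcp_pos: [0.5065, 0.2524, 0.0621]
eef_rot: [180.0, -0.0, -95.7]
contact_force: [-2.1, -0.2, 1.6]
gripper_width: 0.0257
```

```bash
python3 st.py
```

```text
26.1 [0.5065 0.2524 0.0621] [180.   -0.  -95.7] F [-2.1 -0.2  1.6] M [-0.09  0.59 -0.05] 0.0257 [ 46.3  21.1 -25.9  -0.  -43.  -52. ] -1.99
```

{"name": "step_arm", "arguments": {
  "increments": [
    {"tx": 0, "ty": 0, "tz": 0, "ax": 0, "ay": 0, "az": -7, "claw": -0.6},
    {"tx": 0, "ty": 0, "tz": 0, "ax": 0, "ay": 0, "az": 0, "claw": -0.6}
  ]
}}

```text
time_s: 26.3
tcp_pos: [0.5065, 0.2524, 0.062]
eef_rot: [180.0, -0.0, -102.6]
contact_force: [-1.9, -0.3, 1.6]
gripper_width: 0.0254
```

```bash
python3 st.py
```

```text
26.3 [0.5065 0.2524 0.062 ] [ 180.    -0.  -102.6] F [-1.9 -0.3  1.6] M [-0.02  0.81 -0.08] 0.0254 [ 46.3  21.1 -25.9  -0.  -43.  -58.9] -1.53
```

{"name": "step_arm", "arguments": {
  "increments": [
    {"tx": 0, "ty": 0, "tz": 0, "ax": 0, "ay": 0, "az": -5, "claw": -0.6},
    {"tx": 0, "ty": 0, "tz": 0, "ax": 0, "ay": 0, "az": 0, "claw": -0.6}
  ]
}}

```text
time_s: 26.5
tcp_pos: [0.5065, 0.2524, 0.0621]
eef_rot: [180.0, -0.0, -107.6]
contact_force: [-2.6, -1.0, 1.6]
gripper_width: 0.0255
```

```bash
python3 st.py
```

```text
26.5 [0.5065 0.2524 0.0621] [ 180.    -0.  -107.6] F [-2.6 -1.   1.6] M [-0.08  1.02  0.01] 0.0255 [ 46.3  21.1 -25.9  -0.  -43.  -63.9] -1.1
```

{"name": "step_arm", "arguments": {
  "increments": [
    {"tx": 0, "ty": 0, "tz": 0, "ax": 0, "ay": 0, "az": -8, "claw": -0.6},
    {"tx": 0, "ty": 0, "tz": 0, "ax": 0, "ay": 0, "az": 0, "claw": -0.6}
  ]
}}

```text
time_s: 26.7
tcp_pos: [0.5065, 0.2524, 0.062]
eef_rot: [180.0, -0.0, -115.7]
contact_force: [-3.0, -0.2, 1.7]
gripper_width: 0.0259
```

```bash
python3 st.py
```

```text
26.7 [0.5065 0.2524 0.062 ] [ 180.    -0.  -115.7] F [-3.  -0.2  1.7] M [0.03 1.25 0.  ] 0.0259 [ 46.3  21.1 -25.9  -0.  -43.  -72. ] -1.79
```

{"name": "step_arm", "arguments": {
  "increments": [
    {"tx": 0, "ty": 0, "tz": 0, "ax": 0, "ay": 0, "az": -5, "claw": -0.6},
    {"tx": 0, "ty": 0, "tz": 0, "ax": 0, "ay": 0, "az": 0, "claw": -0.6}
  ]
}}

```text
time_s: 26.9
tcp_pos: [0.5064, 0.2525, 0.0621]
eef_rot: [180.0, -0.0, -120.6]
contact_force: [-3.9, 0.3, 2.1]
gripper_width: 0.0257
```

```bash
python3 st.py
```

```text
26.9 [0.5064 0.2525 0.0621] [ 180.    -0.  -120.6] F [-3.9  0.3  2.1] M [ 0.11  1.47 -0.01] 0.0257 [ 46.3  21.1 -25.9  -0.  -43.  -76.9] -1.1
```

{"name": "step_arm", "arguments": {
  "increments": [
    {"tx": 0, "ty": 0, "tz": 0, "ax": 0, "ay": 0, "az": -5, "claw": -0.6},
    {"tx": 0, "ty": 0, "tz": 0, "ax": 0, "ay": 0, "az": 0, "claw": -0.6}
  ]
}}

```text
time_s: 27.1
tcp_pos: [0.5064, 0.2525, 0.062]
eef_rot: [180.0, -0.0, -125.7]
contact_force: [-4.7, -0.3, 1.1]
gripper_width: 0.0259
```

```bash
python3 st.py
```

```text
27.1 [0.5064 0.2525 0.062 ] [ 180.    -0.  -125.7] F [-4.7 -0.3  1.1] M [0.23 1.69 0.02] 0.0259 [ 46.3  21.1 -25.9  -0.  -43.  -82. ] -1.09
```

{"name": "step_arm", "arguments": {
  "increments": [
    {"tx": 0, "ty": 0, "tz": 0, "ax": 0, "ay": 0, "az": -4, "claw": -0.6},
    {"tx": 0, "ty": 0, "tz": 0, "ax": 0, "ay": 0, "az": 0, "claw": -0.6}
  ]
}}

```text
time_s: 27.3
tcp_pos: [0.5064, 0.2525, 0.062]
eef_rot: [180.0, -0.0, -129.7]
contact_force: [-4.0, 0.9, 2.4]
gripper_width: 0.0256
```

```bash
python3 st.py
```

```text
27.3 [0.5064 0.2525 0.062 ] [ 180.    -0.  -129.7] F [-4.   0.9  2.4] M [0.26 1.82 0.  ] 0.0256 [ 46.3  21.1 -25.9  -0.  -43.  -86. ] -0.78
```

{"name": "step_arm", "arguments": {
  "increments": [
    {"tx": -0.4, "ty": 0, "tz": 0, "ax": 0, "ay": 0, "az": -4, "claw": -0.6},
    {"tx": 0, "ty": 0, "tz": 0, "ax": 0, "ay": 0, "az": 0, "claw": -0.6}
  ]
}}

```text
time_s: 27.5
tcp_pos: [0.5064, 0.2525, 0.0621]
eef_rot: [180.0, -0.0, -133.7]
contact_force: [-3.2, 0.5, 1.4]
gripper_width: 0.0255
```

```bash
python3 st.py
```

```text
27.5 [0.5064 0.2525 0.0621] [ 180.    -0.  -133.7] F [-3.2  0.5  1.4] M [ 0.05  1.16 -0.01] 0.0255 [ 46.3  21.1 -25.9  -0.  -43.  -90. ] -0.89
```

{"name": "step_arm", "arguments": {
  "increments": [
    {"tx": 0, "ty": 0, "tz": 0, "ax": 0, "ay": 0, "az": -4, "claw": -0.6},
    {"tx": 0, "ty": 0, "tz": 0, "ax": 0, "ay": 0, "az": 0, "claw": -0.6}
  ]
}}

```text
time_s: 27.7
tcp_pos: [0.5064, 0.2525, 0.0621]
eef_rot: [-180.0, -0.0, -137.7]
contact_force: [-3.0, -0.9, 1.8]
gripper_width: 0.0252
```

```bash
python3 st.py
```

```text
27.7 [0.5064 0.2525 0.0621] [-180.    -0.  -137.7] F [-3.  -0.9  1.8] M [-0.    1.18  0.41] 0.0252 [ 46.3  21.1 -25.9   0.  -43.  -94.1] -1.34
```

{"name": "step_arm", "arguments": {
  "increments": [
    {"tx": 0, "ty": 0, "tz": 0, "ax": 0, "ay": 0, "az": -3, "claw": -0.6},
    {"tx": 0, "ty": 0, "tz": 0, "ax": 0, "ay": 0, "az": 0, "claw": -0.6}
  ]
}}

```text
time_s: 27.9
tcp_pos: [0.5066, 0.2527, 0.0621]
eef_rot: [-180.0, 0.0, -140.7]
contact_force: [-2.1, -0.3, -0.4]
gripper_width: 0.0258
```

```bash
python3 st.py
```

```text
27.9 [0.5066 0.2527 0.0621] [-180.     0.  -140.7] F [-2.1 -0.3 -0.4] M [0.04 0.74 0.75] 0.0258 [ 46.3  21.1 -25.9   0.  -43.  -97. ] -1.46
```

Nut A is seated: 0.41, then 0.75 N m at yaw -137.7/-140.7. I release it and regrip the fork.

{"name": "step_arm", "arguments": {
  "increments": [
    {"tx": 0, "ty": 0, "tz": 0, "ax": 0, "ay": 0, "az": 0, "claw": 0.02},
    {"tx": 0, "ty": 0, "tz": 0, "ax": 0, "ay": 0, "az": 0, "claw": 0.02},
    {"tx": 0, "ty": 0, "tz": 0, "ax": 0, "ay": 0, "az": 0, "claw": 0.02},
    {"tx": 0, "ty": 0, "tz": 20, "ax": 0, "ay": 0, "az": 0, "claw": 0.02},
    {"tx": 0, "ty": 0, "tz": 40, "ax": 0, "ay": 0, "az": 0, "claw": 0.02},
    {"tx": -10, "ty": -9.6, "tz": 5, "ax": 0, "ay": 0, "az": 1.1, "claw": 0.02},
    {"tx": -10, "ty": -9.6, "tz": 0, "ax": 0, "ay": 0, "az": 1.1, "claw": 0.02},
    {"tx": -10, "ty": -9.6, "tz": 0, "ax": 0, "ay": 0, "az": 1.1, "claw": 0.02},
    {"tx": -10, "ty": -9.6, "tz": 0, "ax": 0, "ay": 0, "az": 1.1, "claw": 0.02},
    {"tx": 0, "ty": 0, "tz": 0, "ax": 0, "ay": 0, "az": 0, "claw": 0.02},
    {"tx": 0, "ty": 0, "tz": 0, "ax": 0, "ay": 0, "az": 0, "claw": 0.02}
  ]
}}

```text
time_s: 29.0
tcp_pos: [0.4662, 0.2139, 0.1269]
eef_rot: [-180.0, -0.0, -136.6]
contact_force: [0.3, 0.9, 0.0]
gripper_width: 0.0449
```

```bash
python3 - <<'E'
from chk import *
import st
c=cap('side')
u=c['R']@np.array([.49,.24,.04])+c['t'];u=(u[:2]/u[2]*c['fx']+[c['cx'],c['cy']]).astype(int)
x,y=u[0]-50,u[1]-40;cv2.imwrite('pics/v8.png',cv2.resize(c['image'][y:y+80,x:x+100],None,fx=4,fy=4,interpolation=cv2.INTER_CUBIC))
E
```

```text
29.0 [0.4662 0.2139 0.1269] [-180.    -0.  -136.6] F [0.3 0.9 0. ] M [ 0.16 -0.15 -0.03] 0.0449 [ 46.6  11.9 -28.7   0.  -49.4 -93.2] 0.05
```

View pics/v8.png

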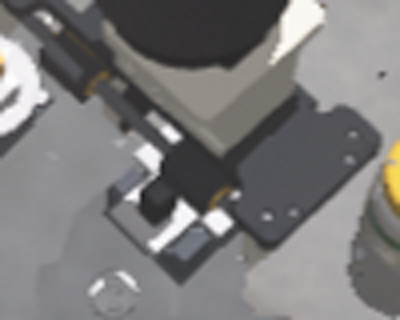

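The fork's rib stands below the fingers and the handle plate is still between the lugs. I go down, grip and lift.

{"name": "step_arm", "arguments": {
  "increments": [
    {"tx": 0.3, "ty": 0.2, "tz": -20, "ax": 0, "ay": 0, "az": 0, "claw": -0.1},
    {"tx": 0, "ty": 0, "tz": -25, "ax": 0, "ay": 0, "az": 0, "claw": -0.1},
    {"tx": 0, "ty": 0, "tz": -15, "ax": 0, "ay": 0, "az": 0, "claw": -0.1},
    {"tx": 0, "ty": 0, "tz": -7.4, "ax": 0, "ay": 0, "az": 0, "claw": -0.1},
    {"tx": 0, "ty": 0, "tz": 0, "ax": 0, "ay": 0, "az": 0, "claw": -1},
    {"tx": 0, "ty": 0, "tz": 0, "ax": 0, "ay": 0, "az": 0, "claw": -1},
    {"tx": 0, "ty": 0, "tz": 0, "ax": 0, "ay": 0, "az": 0, "claw": -1},
    {"tx": 0, "ty": 0, "tz": 0, "ax": 0, "ay": 0, "az": 0, "claw": -1},
    {"tx": 0, "ty": 0, "tz": 0, "ax": 0, "ay": 0, "az": 0, "claw": -1}
  ],
  "newtons": 60
}}

```text
time_s: 29.95
tcp_pos: [0.467, 0.2149, 0.0605]
eef_rot: [180.0, 0.1, -136.6]
contact_force: [-1.9, 1.4, 5.2]
gripper_width: 0.0156
```

{"name": "step_arm", "arguments": {
  "increments": [
    {"tx": 0, "ty": 0, "tz": 5, "ax": 0, "ay": 0, "az": 0, "claw": -1},
    {"tx": 0, "ty": 0, "tz": 10, "ax": 0, "ay": 0, "az": 0, "claw": -1},
    {"tx": 0, "ty": 0, "tz": 30, "ax": 0, "ay": 0, "az": 0, "claw": -1},
    {"tx": 0, "ty": 0, "tz": 40, "ax": 0, "ay": 0, "az": 0, "claw": -1},
    {"tx": 0, "ty": 0, "tz": 0, "ax": 0, "ay": 0, "az": 0, "claw": -1},
    {"tx": 0, "ty": 0, "tz": 0, "ax": 0, "ay": 0, "az": 0, "claw": -1}
  ]
}}

```text
time_s: 30.55
tcp_pos: [0.4671, 0.2146, 0.1463]
eef_rot: [180.0, 0.2, -136.6]
contact_force: [0.6, -0.3, -2.9]
gripper_width: 0.0158
```

{"name": "step_arm", "arguments": {
  "increments": [
    {"tx": -20, "ty": 11, "tz": 0, "ax": 0, "ay": 0, "az": -0.6, "claw": -1},
    {"tx": -30, "ty": 16, "tz": 0, "ax": 0, "ay": 0, "az": -0.6, "claw": -1},
    {"tx": -30, "ty": 16, "tz": 0, "ax": 0, "ay": 0, "az": -0.6, "claw": -1},
    {"tx": -30, "ty": 16, "tz": 0, "ax": 0, "ay": 0, "az": -0.6, "claw": -1},
    {"tx": -30, "ty": 16, "tz": 0, "ax": 0, "ay": 0, "az": -0.6, "claw": -1},
    {"tx": -30, "ty": 16, "tz": 0, "ax": 0, "ay": 0, "az": -0.6, "claw": -1},
    {"tx": -25, "ty": 14, "tz": 0, "ax": 0, "ay": 0, "az": -0.4, "claw": -1},
    {"tx": -14, "ty": 9.4, "tz": 0, "ax": 0, "ay": 0, "az": -0.4, "claw": -1},
    {"tx": 0, "ty": 0, "tz": 0, "ax": 0, "ay": 0, "az": 0, "claw": -1},
    {"tx": 0, "ty": 0, "tz": 0, "ax": 0, "ay": 0, "az": 0, "claw": -1}
  ]
}}

```text
time_s: 31.55
tcp_pos: [0.2574, 0.3282, 0.1441]
eef_rot: [-179.9, -0.1, -140.9]
contact_force: [0.6, -0.6, -1.3]
gripper_width: 0.0154
```

```bash
python3 - <<'E'
from chk import *
import st
p=st.s['tcp_pos']*1000;W=cloud(cap('top'));rel(W,p,st.s['eef_rot'][2]+180,120.5)
W=cloud(cap('side'));rel(W,p,st.s['eef_rot'][2]+180,118)
E
```

```text
31.55 [0.2574 0.3282 0.1441] [-1.799e+02 -1.000e-01 -1.409e+02] F [ 0.6 -0.6 -1.3] M [ 0.08 -0.09 -0.02] 0.0154 [  79.3    1.4  -38.4   -0.   -50.3 -130.2] -0.11
prong 1 86 y5/50/95 [24.5 30.1 35.5] xmax [61.8 75.8] z 118.4 slope deg 0.4
prong -1 90 y5/50/95 [-31.4 -25.5 -20.2] xmax [62.5 76.4] z 118.2 slope deg 0.4
prong 1 0
prong -1 0
```

{"name": "step_arm", "arguments": {
  "increments": [
    {"tx": 2.5, "ty": 2.3, "tz": -20, "ax": 0, "ay": 0, "az": 0, "claw": -1},
    {"tx": 0, "ty": 0, "tz": -30, "ax": 0, "ay": 0, "az": 0, "claw": -1},
    {"tx": 0, "ty": 0, "tz": -30, "ax": 0, "ay": 0, "az": 0, "claw": -1},
    {"tx": 0, "ty": 0, "tz": -14, "ax": 0, "ay": 0, "az": 0, "claw": -1},
    {"tx": 0, "ty": 0, "tz": -5, "ax": 0, "ay": 0, "az": 0, "claw": -1},
    {"tx": 0, "ty": 0, "tz": 0, "ax": 0, "ay": 0, "az": 0, "claw": -1}
  ]
}}

```text
time_s: 32.25
tcp_pos: [0.2607, 0.3304, 0.0452]
eef_rot: [-179.9, -0.1, -141.1]
contact_force: [-0.1, -0.2, -1.0]
gripper_width: 0.0153
```

{"name": "step_arm", "arguments": {
  "increments": [
    {"tx": 0, "ty": 0, "tz": -2, "ax": 0, "ay": 0, "az": 0, "claw": -1},
    {"tx": 0, "ty": 0, "tz": 0, "ax": 0, "ay": 0, "az": 0, "claw": -1}
  ]
}}

```text
time_s: 32.45
tcp_pos: [0.2605, 0.3316, 0.0444]
eef_rot: [179.9, 0.1, -141.0]
contact_force: [0.2, 0.2, -0.9]
gripper_width: 0.0154
```

{"name": "step_arm", "arguments": {
  "increments": [
    {"tx": -0.6, "ty": -0.8, "tz": -2, "ax": 0, "ay": 0, "az": 0, "claw": -1},
    {"tx": 0, "ty": 0, "tz": 0, "ax": 0, "ay": 0, "az": 0, "claw": -1}
  ]
}}

```text
time_s: 32.65
tcp_pos: [0.2595, 0.3303, 0.042]
eef_rot: [180.0, 0.0, -141.0]
contact_force: [0.2, 0.0, -2.6]
gripper_width: 0.0155
```

{"name": "step_arm", "arguments": {
  "increments": [
    {"tx": 0, "ty": 0, "tz": -1.5, "ax": 0, "ay": 0, "az": 0, "claw": -1},
    {"tx": 0, "ty": 0, "tz": 0, "ax": 0, "ay": 0, "az": 0, "claw": -1}
  ]
}}

```text
time_s: 32.85
tcp_pos: [0.2596, 0.3306, 0.0405]
eef_rot: [180.0, 0.0, -141.0]
contact_force: [-1.0, -0.4, 2.8]
gripper_width: 0.0156
```

{"name": "step_arm", "arguments": {
  "increments": [
    {"tx": 0, "ty": 0, "tz": -1, "ax": 0, "ay": 0, "az": 0, "claw": -1},
    {"tx": 0, "ty": 0, "tz": 0, "ax": 0, "ay": 0, "az": 0, "claw": -1}
  ]
}}

```text
time_s: 33.05
tcp_pos: [0.2596, 0.3306, 0.0405]
eef_rot: [180.0, 0.0, -140.9]
contact_force: [-7.1, -5.1, 22.7]
gripper_width: 0.0155
```

It touches down at 40.5 mm. I release, rise and retreat so the cameras can see.

{"name": "step_arm", "arguments": {
  "increments": [
    {"tx": 0, "ty": 0, "tz": 1, "ax": 0, "ay": 0, "az": 0, "claw": -1},
    {"tx": 0, "ty": 0, "tz": 0, "ax": 0, "ay": 0, "az": 0, "claw": -0.2},
    {"tx": 0, "ty": 0, "tz": 0, "ax": 0, "ay": 0, "az": 0, "claw": 0},
    {"tx": 0, "ty": 0, "tz": 0, "ax": 0, "ay": 0, "az": 0, "claw": 0},
    {"tx": 0, "ty": 0, "tz": 20, "ax": 0, "ay": 0, "az": 0, "claw": 0},
    {"tx": 0, "ty": 0, "tz": 40, "ax": 0, "ay": 0, "az": 0, "claw": 0},
    {"tx": 0, "ty": 0, "tz": 45, "ax": 0, "ay": 0, "az": 0, "claw": 0},
    {"tx": 0, "ty": 0, "tz": 45, "ax": 0, "ay": 0, "az": 0, "claw": 0},
    {"tx": 0, "ty": 30, "tz": 10, "ax": 0, "ay": 0, "az": 5, "claw": 0},
    {"tx": 0, "ty": 40, "tz": 0, "ax": 0, "ay": 0, "az": 8, "claw": 0},
    {"tx": 0, "ty": 40, "tz": 0, "ax": 0, "ay": 0, "az": 8, "claw": 0},
    {"tx": 0, "ty": 40, "tz": 0, "ax": 0, "ay": 0, "az": 8, "claw": 0}
  ]
}}

```text
time_s: 34.25
tcp_pos: [0.2596, 0.4817, 0.2003]
eef_rot: [180.0, 0.0, -111.7]
contact_force: [0.4, 0.0, 0.1]
gripper_width: 0.0437
```

{"name": "step_arm", "arguments": {
  "increments": [
    {"tx": 0, "ty": 40, "tz": 0, "ax": 0, "ay": 0, "az": 8, "claw": 0},
    {"tx": 0, "ty": 40, "tz": 0, "ax": 0, "ay": 0, "az": 8, "claw": 0},
    {"tx": 0, "ty": 30, "tz": 0, "ax": 0, "ay": 0, "az": 8, "claw": 0},
    {"tx": 0, "ty": 20, "tz": 0, "ax": 0, "ay": 0, "az": 0, "claw": 0},
    {"tx": 0, "ty": 0, "tz": 0, "ax": 0, "ay": 0, "az": 0, "claw": 0},
    {"tx": 0, "ty": 0, "tz": 0, "ax": 0, "ay": 0, "az": 0, "claw": 0}
  ]
}}

```text
time_s: 34.85
tcp_pos: [0.2595, 0.61, 0.1991]
eef_rot: [180.0, -0.1, -88.0]
contact_force: [1.2, -1.4, 0.4]
gripper_width: 0.044
```

```bash
python3 - <<'E'
from fit import *
import st
C={'A':np.array([.505,.25]),'B':np.array([.364,.298]),'F':np.array([.28,.345])}
T=[]
for n in('top','side'):
    c=cap(n);W=cloud(c)
    T.append(np.hstack([ortho(c,C[k][0]-.075,C[k][0]+.075,C[k][1]-.09,C[k][1]+.09,z,1450) for k,z in(('A',.04),('B',.04),('F',.012))]))
    for k,p in (('A',(492,241,44)),('B',(351,283,50))): print(n,k,*fit(W,p,hm,75))
    f,q=fit(W,(258,331,39),hf,65,z0=4,bg=4,ctr=29);a=np.radians(f[2]);print(n,'F',f,q,'mid',f[:2]+29*np.array([np.cos(a),np.sin(a)]))
    if n=='top':
        hsv=cv2.cvtColor(c['image'],cv2.COLOR_BGR2HSV)
        m=(hsv[...,0]>5)&(hsv[...,0]<20)&(hsv[...,1]>80)&(np.hypot(W[...,0]-.28,W[...,1]-.35)<.075)&(W[...,2]<.012)
        print(cv2.minAreaRect((W[m][:,:2]*1000).astype(np.float32)))
cv2.imwrite('pics/v9.png',np.vstack(T))
E
```

```text
34.85 [0.2595 0.61   0.1991] [ 1.8e+02 -1.0e-01 -8.8e+01] F [ 1.2 -1.4  0.4] M [-0.01 -0.05  0.01] 0.044 [ 83.8  21.2  -4.5  -0.  -64.4 -81.8] 0.01
top A [492.09000584 241.11373342  44.12545644] 1.7856972248355807
top B [351.56962666 282.50700182  50.4315397 ] 2.1515881076553125
top F [298.55201203 329.88286211  43.90007593] 2.90910999701037 mid [319.44796762 349.99154282]
((279.8257751464844, 349.6927490234375), (106.45027160644531, 79.26289367675781), 39.02241897583008)
side A [491.77461842 240.51819007  42.30079309] 2.240996595681511
side B [351.98360269 280.64958247  50.43946021] 2.8552457463880714
side F [213.22884398 346.5095547   58.01358326] 2.8134007508317156 mid [228.59067179 371.10659205]
```

View pics/v9.png

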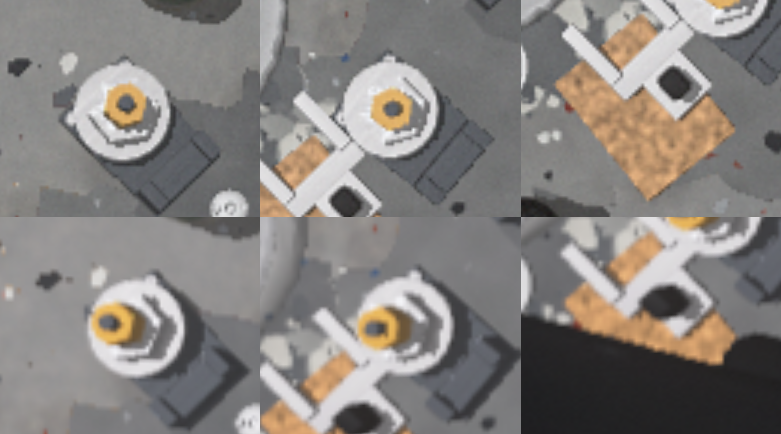

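The fork was knocked about 35 mm off the mat's middle, towards mount B, after I let it go. In the rectified view the rib is at (676,82) and the prong tips at (565,27). Both mounts are unmoved, and both set nuts look aligned. I locate the fork and put it back.

```bash
python3 - <<'E'
from fit import *
c=cap('top');W=cloud(c)
for g in ((298,327,36),(298,330,44),(300,327,40)):
    print(fit(W,g,hf,52,z0=4,bg=3,ctr=29,tr=5))
P=W.reshape(-1,3)*1000;m=(P[:,2]>33)&(P[:,2]<46)&(np.hypot(P[:,0]-300,P[:,1]-328)<16);print('rib',P[m].mean(0),m.sum(),cv2.minAreaRect(P[m][:,:2].astype(np.float32)))
hsv=cv2.cvtColor(c['image'],cv2.COLOR_BGR2HSV)
w=((hsv[...,1]<50)&(hsv[...,2]>150)&(np.abs(W[...,2]-.012)<.007)&(np.hypot(W[...,0]-.32,W[...,1]-.345)<.075)&(np.hypot(W[...,0]-.3645,W[...,1]-.298)>.036)).astype(np.uint8)
n,l,s,ce=cv2.connectedComponentsWithStats(w);k=1+s[1:,4].argmax();Q=P.reshape(W.shape)[l==k];print(n,s[k],cv2.minAreaRect(Q[:,:2].astype(np.float32)),np.percentile(Q[:,2],[5,50,95]))
E
```

```text
(array([298.63463537, 329.65063261,  44.03579539]), np.float64(2.2307581827553986))
(array([298.66816528, 329.70834897,  44.00065522]), np.float64(2.2314926864122273))
(array([298.3979723 , 329.7700893 ,  43.80624885]), np.float64(2.230774471431632))
rib [299.07755072 329.54074045  38.71465266] 74 ((299.216552734375, 329.60858154296875), (18.649587631225586, 14.58338451385498), 44.41127014160156)
4 [213 230  49  50 650] ((321.75445556640625, 347.76141357421875), (96.34943389892578, 74.64334869384766), 44.501224517822266) [ 8.3749751  12.43799637 16.56153708]
```

{"name": "step_arm", "arguments": {
  "increments": [
    {"tx": 4, "ty": -28, "tz": 0, "ax": 0, "ay": 0, "az": -5, "claw": -0.4},
    {"tx": 4, "ty": -35, "tz": 0, "ax": 0, "ay": 0, "az": -6, "claw": -0.4},
    {"tx": 4, "ty": -35, "tz": 0, "ax": 0, "ay": 0, "az": -6, "claw": -0.4},
    {"tx": 4, "ty": -35, "tz": 0, "ax": 0, "ay": 0, "az": -6, "claw": -0.4},
    {"tx": 4, "ty": -35, "tz": -10, "ax": 0, "ay": 0, "az": -6, "claw": -0.4},
    {"tx": 4, "ty": -35, "tz": -15, "ax": 0, "ay": 0, "az": -6, "claw": -0.4},
    {"tx": 4, "ty": -35, "tz": -20, "ax": 0, "ay": 0, "az": -6, "claw": -0.4},
    {"tx": 6, "ty": -28, "tz": -20, "ax": 0, "ay": 0, "az": -4, "claw": -0.4},
    {"tx": 5.6, "ty": -16.4, "tz": -10, "ax": 0, "ay": 0, "az": -3, "claw": -0.4},
    {"tx": 0, "ty": 0, "tz": 0, "ax": 0, "ay": 0, "az": 0, "claw": -0.4},
    {"tx": 0, "ty": 0, "tz": 0, "ax": 0, "ay": 0, "az": 0, "claw": -0.4}
  ]
}}

```text
time_s: 36.1
tcp_pos: [0.2998, 0.3287, 0.1261]
eef_rot: [180.0, 0.1, -136.0]
contact_force: [0.5, 0.2, -0.9]
gripper_width: 0.026
```

```bash
python3 st.py
```

```text
36.1 [0.2998 0.3287 0.1261] [ 1.80e+02  1.00e-01 -1.36e+02] F [ 0.5  0.2 -0.9] M [ 0.14 -0.15  0.04] 0.026 [  73.2    5.6  -36.8    0.   -47.5 -119.2] -0.06
```

{"name": "step_arm", "arguments": {
  "increments": [
    {"tx": -0.6, "ty": -1, "tz": -20, "ax": 0, "ay": 0, "az": 0, "claw": -0.4},
    {"tx": 0, "ty": 0, "tz": -30, "ax": 0, "ay": 0, "az": 0, "claw": -0.4},
    {"tx": 0, "ty": 0, "tz": -14, "ax": 0, "ay": 0, "az": 0, "claw": -0.4},
    {"tx": 0, "ty": 0, "tz": -6, "ax": 0, "ay": 0, "az": 0, "claw": -0.4},
    {"tx": 0, "ty": 0, "tz": 0, "ax": 0, "ay": 0, "az": 0, "claw": -0.4}
  ]
}}

```text
time_s: 36.6
tcp_pos: [0.2987, 0.3278, 0.0552]
eef_rot: [-180.0, -0.0, -135.9]
contact_force: [-0.1, 1.2, 1.1]
gripper_width: 0.0262
```

{"name": "step_arm", "arguments": {
  "increments": [
    {"tx": 0, "ty": 0, "tz": -8, "ax": 0, "ay": 0, "az": 0, "claw": -0.4},
    {"tx": 0, "ty": 0, "tz": -7, "ax": 0, "ay": 0, "az": 0, "claw": -0.4},
    {"tx": 0, "ty": 0, "tz": 0, "ax": 0, "ay": 0, "az": 0, "claw": -0.4}
  ]
}}

```text
time_s: 36.9
tcp_pos: [0.2985, 0.3267, 0.0398]
eef_rot: [-180.0, -0.0, -136.0]
contact_force: [0.4, 0.6, 0.0]
gripper_width: 0.0261
```

{"name": "step_arm", "arguments": {
  "increments": [
    {"tx": 0, "ty": 0, "tz": 0, "ax": 0, "ay": 0, "az": 0, "claw": -1},
    {"tx": 0, "ty": 0, "tz": 0, "ax": 0, "ay": 0, "az": 0, "claw": -1},
    {"tx": 0, "ty": 0, "tz": 0, "ax": 0, "ay": 0, "az": 0, "claw": -1},
    {"tx": 0, "ty": 0, "tz": 0, "ax": 0, "ay": 0, "az": 0, "claw": -1},
    {"tx": 0, "ty": 0, "tz": 0, "ax": 0, "ay": 0, "az": 0, "claw": -1}
  ]
}}

```text
time_s: 37.4
tcp_pos: [0.2987, 0.3271, 0.0405]
eef_rot: [180.0, 0.0, -136.0]
contact_force: [-0.8, -1.2, 2.9]
gripper_width: 0.0157
```

{"name": "step_arm", "arguments": {
  "increments": [
    {"tx": 0, "ty": 0, "tz": 20, "ax": 0, "ay": 0, "az": 0, "claw": -1},
    {"tx": 0, "ty": 0, "tz": 40, "ax": 0, "ay": 0, "az": 0, "claw": -1},
    {"tx": 0, "ty": 0, "tz": 25, "ax": 0, "ay": 0, "az": 0, "claw": -1},
    {"tx": -14, "ty": 0.8, "tz": 10, "ax": 0, "ay": 0, "az": -2, "claw": -1},
    {"tx": -14, "ty": 0.8, "tz": 8, "ax": 0, "ay": 0, "az": -2, "claw": -1},
    {"tx": -12, "ty": 0.8, "tz": 0, "ax": 0, "ay": 0, "az": -1, "claw": -1},
    {"tx": 0, "ty": 0, "tz": 0, "ax": 0, "ay": 0, "az": 0, "claw": -1},
    {"tx": 0, "ty": 0, "tz": 0, "ax": 0, "ay": 0, "az": 0, "claw": -1},
    {"tx": 0, "ty": 0, "tz": 0, "ax": 0, "ay": 0, "az": 0, "claw": -1}
  ]
}}

```text
time_s: 38.3
tcp_pos: [0.2588, 0.3292, 0.143]
eef_rot: [-180.0, -0.0, -141.0]
contact_force: [-0.7, 0.3, -1.7]
gripper_width: 0.0154
```

```bash
python3 - <<'E'
from chk import *
import st
p=st.s['tcp_pos']*1000;W=cloud(cap('top'));rel(W,p,st.s['eef_rot'][2]+180,p[2]-36+8+2.4)
E
```

```text
38.3 [0.2588 0.3292 0.143 ] [-180.   -0. -141.] F [-0.7  0.3 -1.7] M [ 0.01 -0.09  0.05] 0.0154 [  79.1    1.7  -38.4   -0.   -50.  -130.1] 0.0
prong 1 110 y5/50/95 [24.1 29.7 35.3] xmax [63.7 78.9] z 117.6 slope deg -0.3
prong -1 105 y5/50/95 [-31.4 -25.9 -20.3] xmax [63.9 78.8] z 117.3 slope deg -0.1
```

{"name": "step_arm", "arguments": {
  "increments": [
    {"tx": -1.2, "ty": -0.3, "tz": -20, "ax": 0, "ay": 0, "az": 0, "claw": -1},
    {"tx": 0, "ty": 0, "tz": -30, "ax": 0, "ay": 0, "az": 0, "claw": -1},
    {"tx": 0, "ty": 0, "tz": -30, "ax": 0, "ay": 0, "az": 0, "claw": -1},
    {"tx": 0, "ty": 0, "tz": -14, "ax": 0, "ay": 0, "az": 0, "claw": -1},
    {"tx": 0, "ty": 0, "tz": -5, "ax": 0, "ay": 0, "az": 0, "claw": -1},
    {"tx": 0, "ty": 0, "tz": 0, "ax": 0, "ay": 0, "az": 0, "claw": -1},
    {"tx": 0, "ty": 0, "tz": 0, "ax": 0, "ay": 0, "az": 0, "claw": -1}
  ]
}}

```text
time_s: 39.05
tcp_pos: [0.2577, 0.3295, 0.0448]
eef_rot: [180.0, 0.0, -141.0]
contact_force: [-0.1, -0.6, -1.2]
gripper_width: 0.0154
```

{"name": "step_arm", "arguments": {
  "increments": [
    {"tx": 0, "ty": 0, "tz": -1.5, "ax": 0, "ay": 0, "az": 0, "claw": -1},
    {"tx": 0, "ty": 0, "tz": 0, "ax": 0, "ay": 0, "az": 0, "claw": -1}
  ]
}}

```text
time_s: 39.25
tcp_pos: [0.2575, 0.3294, 0.0433]
eef_rot: [179.9, 0.1, -141.0]
contact_force: [-0.5, -0.9, -1.6]
gripper_width: 0.0151
```

{"name": "step_arm", "arguments": {
  "increments": [
    {"tx": 0, "ty": 0, "tz": -1, "ax": 0, "ay": 0, "az": 0, "claw": -1},
    {"tx": 0, "ty": 0, "tz": 0, "ax": 0, "ay": 0, "az": 0, "claw": -1}
  ]
}}

```text
time_s: 39.45
tcp_pos: [0.2574, 0.3291, 0.042]
eef_rot: [180.0, 0.0, -141.0]
contact_force: [0.1, 0.6, -1.8]
gripper_width: 0.0155
```

{"name": "step_arm", "arguments": {
  "increments": [
    {"tx": 0, "ty": 0, "tz": -1.2, "ax": 0, "ay": 0, "az": 0, "claw": -1},
    {"tx": 0, "ty": 0, "tz": 0, "ax": 0, "ay": 0, "az": 0, "claw": -1}
  ]
}}

```text
time_s: 39.65
tcp_pos: [0.2574, 0.3291, 0.0405]
eef_rot: [180.0, 0.0, -141.0]
contact_force: [-0.1, -0.9, -1.3]
gripper_width: 0.0155
```

{"name": "step_arm", "arguments": {
  "increments": [
    {"tx": 0, "ty": 0, "tz": -0.6, "ax": 0, "ay": 0, "az": 0, "claw": -1},
    {"tx": 0, "ty": 0, "tz": 0, "ax": 0, "ay": 0, "az": 0, "claw": -1}
  ]
}}

```text
time_s: 39.85
tcp_pos: [0.2574, 0.3291, 0.0405]
eef_rot: [-180.0, 0.0, -141.0]
contact_force: [-2.4, -1.8, 9.9]
gripper_width: 0.0156
```

Down. I open, leave straight up, retreat and check.

{"name": "step_arm", "arguments": {
  "increments": [
    {"tx": 0, "ty": 0, "tz": 0.3, "ax": 0, "ay": 0, "az": 0, "claw": -0.2},
    {"tx": 0, "ty": 0, "tz": 0, "ax": 0, "ay": 0, "az": 0, "claw": 0},
    {"tx": 0, "ty": 0, "tz": 0, "ax": 0, "ay": 0, "az": 0, "claw": 0},
    {"tx": 0, "ty": 0, "tz": 0, "ax": 0, "ay": 0, "az": 0, "claw": 0},
    {"tx": 0, "ty": 0, "tz": 20, "ax": 0, "ay": 0, "az": 0, "claw": 0},
    {"tx": 0, "ty": 0, "tz": 40, "ax": 0, "ay": 0, "az": 0, "claw": 0},
    {"tx": 0, "ty": 0, "tz": 45, "ax": 0, "ay": 0, "az": 0, "claw": 0},
    {"tx": 0, "ty": 0, "tz": 45, "ax": 0, "ay": 0, "az": 0, "claw": 0},
    {"tx": 0, "ty": 30, "tz": 10, "ax": 0, "ay": 0, "az": 5, "claw": 0},
    {"tx": 0, "ty": 40, "tz": 0, "ax": 0, "ay": 0, "az": 8, "claw": 0},
    {"tx": 0, "ty": 40, "tz": 0, "ax": 0, "ay": 0, "az": 8, "claw": 0},
    {"tx": 0, "ty": 40, "tz": 0, "ax": 0, "ay": 0, "az": 8, "claw": 0}
  ]
}}

```text
time_s: 41.05
tcp_pos: [0.2573, 0.4804, 0.2004]
eef_rot: [180.0, 0.0, -111.7]
contact_force: [-0.1, 0.4, 0.9]
gripper_width: 0.0435
```

{"name": "step_arm", "arguments": {
  "increments": [
    {"tx": 0, "ty": 40, "tz": 0, "ax": 0, "ay": 0, "az": 8, "claw": 0},
    {"tx": 0, "ty": 40, "tz": 0, "ax": 0, "ay": 0, "az": 8, "claw": 0},
    {"tx": 0, "ty": 30, "tz": 0, "ax": 0, "ay": 0, "az": 8, "claw": 0},
    {"tx": 0, "ty": 20, "tz": 0, "ax": 0, "ay": 0, "az": 0, "claw": 0},
    {"tx": 0, "ty": 0, "tz": 0, "ax": 0, "ay": 0, "az": 0, "claw": 0},
    {"tx": 0, "ty": 0, "tz": 0, "ax": 0, "ay": 0, "az": 0, "claw": 0}
  ]
}}

```text
time_s: 41.65
tcp_pos: [0.2572, 0.6087, 0.1992]
eef_rot: [180.0, -0.1, -88.0]
contact_force: [1.4, 0.5, -0.3]
gripper_width: 0.0438
```

```bash
python3 - <<'E'
from fit import *
import st
c=cap('top','end');W=cloud(c)
for k,p in (('A',(492,241,44)),('B',(351,283,50))): print(k,*fit(W,p,hm,75))
f,q=fit(W,(258,331,39),hf,52,z0=4,bg=4,ctr=29);a=np.radians(f[2]);print('F',f,q,'mid',f[:2]+29*np.array([np.cos(a),np.sin(a)]))
hsv=cv2.cvtColor(c['image'],cv2.COLOR_BGR2HSV)
m=(hsv[...,0]>5)&(hsv[...,0]<20)&(hsv[...,1]>80)&(np.hypot(W[...,0]-.28,W[...,1]-.35)<.075)&(W[...,2]<.012)
print(cv2.minAreaRect((W[m][:,:2]*1000).astype(np.float32)))
cv2.imwrite('pics/v10.png',cv2.resize(c['image'][90:320,190:350],None,fx=3.2,fy=2.6*1.0,interpolation=cv2.INTER_CUBIC))
E
```

```text
41.65 [0.2572 0.6087 0.1992] [ 1.8e+02 -1.0e-01 -8.8e+01] F [ 1.4  0.5 -0.3] M [ 0.09 -0.03 -0.01] 0.0438 [ 84.   21.   -4.8  -0.  -64.3 -82. ] 0.01
A [492.12760799 241.06919401  44.14596558] 1.8162788288364164
B [351.48717555 282.74229254  49.83795863] 1.8891978155564018
F [256.9201532  332.01558765  38.93531377] 2.208743981274161 mid [279.47797607 350.2404231 ]
((279.9127197265625, 349.72369384765625), (106.27933502197266, 79.68118286132812), 39.08873748779297)
```

View pics/v10.png

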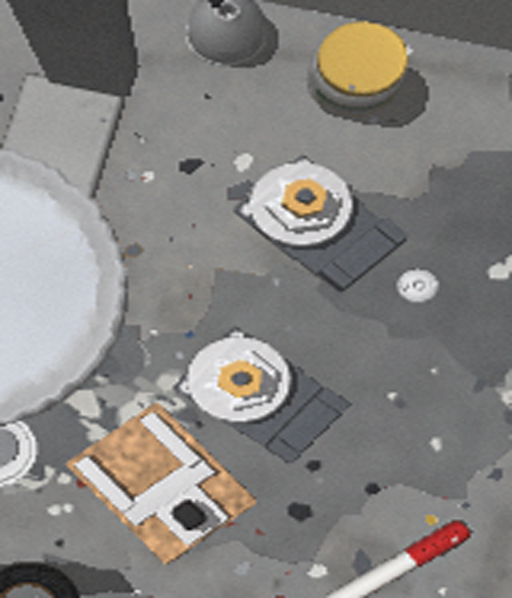

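The fork lies flat and centred on the mat: its middle reads (279.5, 350.2) against the mat's (279.9, 349.7). The mounts, cap and jar look undisturbed. I hand the job in.

```bash
python3 -c "
from plant import r
print(r.close_job())"
```

```text
the job is handed in; nothing more can be done
None
```

I found two mounts and locked the jam nuts on both, then laid the fork flat and right way up in the middle of the cork mat and handed the job in. It finished at about 42 s on the robot's clock.

**Jam nuts:** with the fork fitted, each came to a clear hard stop. The wrist moment rose from near zero to 0.7–0.85 N m on the mount nearer the mat and to 0.75 N m on the other. That is above the suggested 0.3–0.5 N m, and on the nearer mount the grip slipped slightly at the end.

**Last check from the top camera:**
- The middle of the fork was within about 1 mm of the mat's middle, and the two were aligned within about 0.2°.
- Both mounts read within about 0.5 mm and 0.5° of where they started.
- The cap and jar looked unmoved.

**What went wrong on the way:**
- The first fit on the nearer mount caught, and the fork tilted about 11° in the grip. It dropped flat into place when I loosened the grip.
- After the first placing, the fork was found about 35 mm off, so I picked it up and laid it down again.

**Not measured:** I did not read the set nuts' final angles. They looked aligned in the pictures, and the fitted fork limits their turn to about 9°. The final side-camera view was not repeated.

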